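Dock the top-heavy specimen carrier and shut its gate

TASK

Dock the tall specimen carrier for collection: push it low down, on its grey base only, so that it slides along the bench without tipping until it stands fully home against the back stop of the steel bay. Then push the swinging gate bar shut across the bay's mouth behind it. Only push: do not lift the carrier, do not push or hold its white upper part or handle, and leave the other things on the bench where they are.

Things in the scene. Friction and masses are not known exactly. Their poses are not given: they have to be found in the camera images.
- carrier: Tall loose carrier, about 1.4 kg. Origin: centre of its underside; z up; +x end enters the bay first. Grey base 118 (x) x 124 (y) x 45 mm tall; the white shell on it leaves the base's -x end bare as a 30 mm heel, whose upright end face (x = -59 mm, 124 mm wide, 0 to 45 mm high) is the place to push. Top-heavy: pushed below 45 mm it slides (5 to 15 N), above about 70 mm it tips.
- shell: The carrier's white upper part with white lid and steel bow handle, rigid with the base; not to be pushed or held. Origin: centre of the base's top, 45 mm above the carrier's origin, same axes. x -32 to +58 mm, y -60 to +60 mm, z 0 to 161 mm; handle up to z = 197 mm.
- bay: Fixed steel docking bay, open to its -x; +x is the way in. Origin: on the bench where the docked carrier's origin comes, axes then parallel. Back stop: face at x = 59 mm, 60 mm tall. Side rails 30 mm tall, inner faces y = +-72 mm (10 mm play each side), x -40 to 65 mm, with flared ends out to x = -71, y = +-92 mm. Gate post 22 mm across at x = -80, y = 100 mm, 50 mm tall.
- gate (a joint): Angle (rad) of the gate, a flat bar swinging level about an upright pivot at the bay's mouth; light friction, no spring, stays where left. 0 = shut against its end stop, along the bay's -y, 15 mm clear of the docked carrier's heel; 1.57 = pointing out along the bay's -x; at most 2.1. At angle a it points from the pivot along (-sin a, -cos a) in bay x, y.
- gate_pivot (a point): Point on the gate's upright pivot axis, at bay x = -80, y = +100 mm, 27 mm above the bench (mid-height of the bar).
- gate_end (a point): The free end of the gate bar, on its centre line, 170 mm from the pivot. The bar is 12 mm thick and stands from 12 to 42 mm above the bench.
- tube_rack: Bystander: white block rack, 98 x 54 mm, 100 mm tall, with red-capped tubes fixed in it; origin under its middle.
- reagent_bottle: Bystander: amber bottle, 56 mm across, 120 mm tall; origin under its middle.
- beaker: Bystander: open glass beaker, 68 mm across, 80 mm tall; origin under its middle.
- tip_box: Bystander: flat rectangular box 120 x 85 x 60 mm; origin under its middle.
- dish: Bystander: clear flat round dish, 90 mm across, 15 mm tall; origin under its middle.
- sample_jar: Bystander: white lidded jar, 52 mm across, 60 mm tall; origin under its middle.
- marker: Bystander: black marker pen lying flat, 120 mm long, 14 mm thick; origin at its middle.
Not all that is in view belongs to the job. What is shaped like the carrier but orange is not meant.

How it is judged:
By the outcome, as a careful person would: the job done as asked, in the order asked, and still so for the second after the job is handed in, with the robot touching nothing.
It also fails if it takes over 72 s, if anything falls off the work surface, if the arm or the gripper's body presses on something with over 40 N, if the wrist force passes 120 N, or if a joint passes its speed limit or range.

ROBOT

A 7-joint arm with a two-finger parallel gripper is mounted at the origin on the work surface. World frame = base frame: x ahead of the robot, y to its left, z up, the work surface at z = 0. Lengths are in m, angles in rad, forces in N, time in s.
With the tool pointing down it reaches from about 0.4 to 0.85 m from the base axis. Payload 4.4 kg.
Tool frame: the origin (TCP) lies at the very end of the fingers, on their centre line; the grasp point (between the pads) lies 19 mm behind it; z points along the fingers, x is the direction in which the jaws open and shut, and the axes are right-handed (so a half turn about z gives the same grasp; the last joint's range is limited). The gripper opens to 94 mm and grips with 3 to 60 N. Pads are 16 mm wide; open, the fingers measure 119 mm over their backs; the gripper's body (75 mm by 177 mm) begins 78 mm behind the grasp point.
Start: joints at [1.134, 0.628, 0.038, 1.517, -0.027, 0.996, -0.02], TCP at [0.236, -0.606, 0.205] pointing down, gripper open.
Joint ranges: [-3.06, 3.06], [-0.37, 2.12], [-1.25, 1.32], [0.18, 2.47], [-1.1, 4.24], [0.23, 1.98], [-2.94, 2.94]. Speed limits (rad/s): [2.57, 2.57, 3.14, 3.14, 3.14, 3.14, 3.14].

INTERFACE

Orientations are given as a unit quaternion [w, x, y, z].
In Python, from bench import manip, vision, hand_in, models gives the robot as it stands.
- The arm moves only by the tool servo_tool, never from a script. Its arguments are lists of equal length, an entry for each row: "slide": the shift along the tool's x, y, z in mm, a list of three; "twist": the turn, a rotation vector about the tool's x, y, z in degrees, a list of three. In form: {"slide": [[dx, dy, dz], ...], "twist": [[wx, wy, wz], ...]}. A call has 1 to 5 rows; each row is the pose to reach, as a shift and turn from the pose commanded when the call began, along the tool's axes at that moment; what a row does not reach only later rows make up. A row lasts 1/12 s, in which the tool goes at most 41.7 mm and 7.16 degrees, less where a joint would pass 70% of its speed; a pose out of reach is approached as far as the arm can. A call with a gripper value outside its range is refused whole. "hand" is the finger opening in mm, from 0 to 94, set as the call begins (left out, the last holds). The fingers move at their own pace and stop on an object; the grip force is fixed at half the most. Time passes only in rows, so rows that repeat a pose let the fingers close. It gives the time, the measured TCP pose, the force and the opening at its end, in the units of the state.
- manip.get_state(): the state, without advancing time (a new reading comes with each control period).
- vision.grab_frame(name): name is "scene" or "top"; returns the picture (420x560x3 uint8, blue, green, red); there is no depth.
- vision.calibration(name): a dict with "vertical_fov" (degrees; the focal length in pixels is half the picture's height over the tangent of half this angle, whatever the lens; pixels are square), "cx", "cy" (the principal point, pixels), "camera_from_world" (4x4, takes a point from world to camera coordinates). Camera axes: x right, y up, looking along -z (the intrinsics and any distortion apply to the point x, -y, -z); pixel columns grow to the right and rows downward; lengths in m; the calibration is good to about 2 mm. A picture is of the moment at which its call begins. calibration takes no time and is no camera call.
- hand_in(): hands the job in, once; it reports no verdict.
Trained networks look in the newest picture that a camera, given by its name, has taken for a name from the list of things; names that differ only in an ending like _2 or _b are one class to them, and where a whole thing is asked for, a point or a joint stands for the part that bears it (a point fixed in the world has none). Each returns a list of dicts, best first, with "conf" (0 to 1); they miss things now and then, are a little off and sometimes report something else, mostly with a low value. They report only what shows in the picture. A call takes as long as a camera call. They do not tell look-alikes from the thing itself.
- models.silhouettes(query, camera): "region" (420x560 bool, what is visible of it) and "xy" ([column, row] in pixels, amid what is visible of it).
- models.tip_of(query, camera): "xy" ([column, row] in pixels: a listed point, or the origin of a listed thing).
The state is a dict: "t": time; "q": joint angles; "joint_vel": joint speeds; "tau": joint torques, N m; "tool_pos": TCP position; "tool_rot": TCP orientation; "force": force on the tool from outside, world axes, zero at the start; "torque": the same for the moment, N m; "finger_gap": opening from 0.0 (shut) to 1.0 (fully open).
Only numpy, scipy, OpenCV 4.12 (cv2) and the standard library are available. Lean on these libraries where they do the work, as an engineer would, in place of code of your own. Each camera call takes 0.05 s, during which the arm holds its last target.

## Working session

There is one attempt and no reset: what is moved stays moved. The work goes in short steps, Python scripts to look and compute and a tool call to move; the robot and the scene stay as the last step left them, time stands still between calls to the robot, and variables do not carry over. Pictures are saved under pics/ and viewed, and the job is handed in when it is done.

Besides the shell and the picture viewer there is one more tool, called as a command line: name --argument value ..., lists and objects as JSON in quotes. servo_tool: Moves the arm, as the interface text tells. Its arguments: {"type":"object","properties":{"slide":{"type":"array"},"twist":{"type":"array"},"hand":{"type":"number"}},"required":["slide","twist"]}

```bash
mkdir -p pics; ls; python3 - <<'E'
from bench import manip, vision
import cv2, json
for n in ("scene","top"):
    f=vision.grab_frame(n); cv2.imwrite(f"pics/{n}0.png",f)
    c=vision.calibration(n); print(n,c)
s=manip.get_state(); print(s)
E
```

```text
pics
scene {'vertical_fov': 49.10694385652699, 'cx': 284.5243569175212, 'cy': 205.25299077696678, 'camera_from_world': array([[-0.37868614,  0.92551859,  0.00348383,  0.12311589],
       [-0.58118225, -0.24072324,  0.77735418,  0.22595276],
       [ 0.72029438,  0.29234851,  0.62905353, -1.54353055],
       [ 0.        ,  0.        ,  0.        ,  1.        ]])}
top {'vertical_fov': 52.31995487691035, 'cx': 283.2750067637855, 'cy': 197.85085248930997, 'camera_from_world': array([[-0.02300197, -0.99972239,  0.00510442,  0.04239445],
       [ 0.99363666, -0.02229824,  0.11040368, -0.48394081],
       [-0.11025921,  0.00761144,  0.99387372, -1.06567809],
       [ 0.        ,  0.        ,  0.        ,  1.        ]])}
{'t': 0.1, 'q': array([ 1.13421861,  0.62924941,  0.0384609 ,  1.51824292, -0.02698664,
        0.99632978, -0.01999886]), 'joint_vel': array([-0.00109447, -0.00250685,  0.0007261 , -0.00142918,  0.00029587,
        0.00040176, -0.00048463]), 'tau': array([ 2.58583459e-03, -5.50788903e+01,  1.14759989e+00, -1.87116748e+01,
       -5.20360004e-02,  1.91542535e-02,  6.48453374e-05]), 'tool_pos': array([ 0.23531931, -0.60526424,  0.20465716]), 'tool_rot': array([-4.67521752e-04,  8.25328907e-01, -5.64651631e-01, -7.16480135e-04]), 'force': array([-0.59747019, -0.7970316 , -0.33709308]), 'torque': array([-0.00143831,  0.04643439,  0.0275198 ]), 'finger_gap': 1.0010657526623092}
```

View pics/scene0.png

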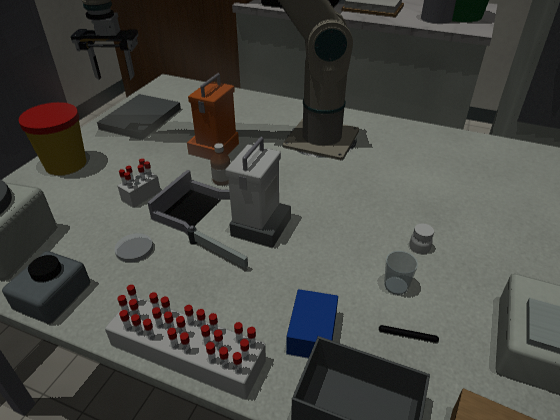

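View pics/top0.png

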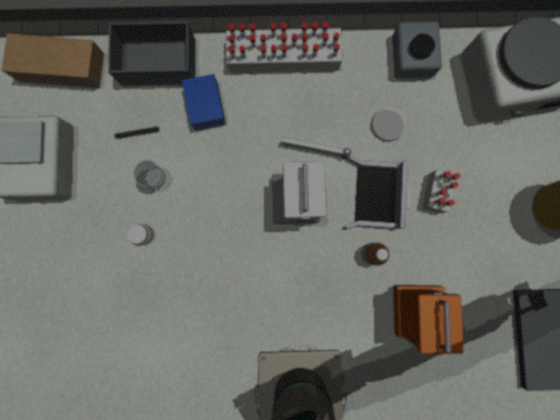

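The white-topped carrier with a grey base is at about (300,190) in top and (258,195) in scene. The orange look-alike is at (428,320) in top and (212,120) in scene. The task names the white one. The bay is at (380,193) in top, with the gate bar running from (347,153) to (283,143). I'll enlarge the crop and measure.

```bash
cat > h.py <<'E'
import numpy as np, cv2
from bench import manip, vision, models
def K(n):
    c=vision.calibration(n); f=210/np.tan(np.radians(c["vertical_fov"]/2)); return f,c["cx"],c["cy"],c["camera_from_world"]
def proj(n,P):
    f,cx,cy,T=K(n); P=np.atleast_2d(P); p=P@T[:3,:3].T+T[:3,3]
    return np.c_[cx+f*p[:,0]/-p[:,2], cy-f*p[:,1]/-p[:,2]]
def back(n,uv,z):
    f,cx,cy,T=K(n); R=T[:3,:3];o=-R.T@T[:3,3]
    d=R.T@np.array([(uv[0]-cx)/f,-(uv[1]-cy)/f,-1.]); return o+d*(z-o[2])/d[2]
E
python3 - <<'E'
from h import *
t=vision.grab_frame("top"); s=vision.grab_frame("scene")
cv2.imwrite("pics/top1.png",cv2.resize(t[120:260,260:460],None,fx=4,fy=4,interpolation=cv2.INTER_CUBIC))
cv2.imwrite("pics/scene1.png",cv2.resize(s[130:280,100:300],None,fx=4,fy=4,interpolation=cv2.INTER_CUBIC))
for n in("top","scene"):
    for q,z in (("carrier",0),("bay",0),("gate_pivot",.027),("gate_end",.027),("reagent_bottle",0),("dish",0),("tube_rack",0)):
        for r in models.tip_of(q,n)[:2]: print(n,q,round(r["conf"],2),np.round(r["xy"],1),back(n,r["xy"],z).round(4))
print(proj("scene",manip.get_state()["tool_pos"]))
E
```

```text
top carrier 0.85 [417.5 307.5] [ 0.1989 -0.3045  0.    ]
top carrier 0.64 [296.7 200.1] [ 0.481  -0.0038  0.    ]
top bay 0.95 [371.4 195.7] [ 0.4882 -0.2     0.    ]
top gate_pivot 0.59 [346.3 154.7] [ 0.5933 -0.1341  0.027 ]
top gate_end 0.94 [282.9 139.3] [0.6375 0.0288 0.027 ]
top gate_end 0.46 [155.3 174.7] [0.5519 0.3583 0.027 ]
top reagent_bottle 0.58 [371.4 252.5] [ 0.3406 -0.1932  0.    ]
top dish 0.66 [386.  124.9] [ 0.6776 -0.2477  0.    ]
top dish 0.46 [153.  176.1] [0.5529 0.3722 0.    ]
top tube_rack 0.61 [434.4 191.2] [ 0.4964 -0.3662  0.    ]
scene carrier 0.95 [212.8 149.8] [ 0.2048 -0.2993  0.    ]
scene carrier 0.62 [263.8 227.5] [ 0.485   0.0074 -0.    ]
scene bay 0.83 [191.6 208.5] [ 0.4894 -0.2061  0.    ]
scene gate_pivot 0.8 [193.2 233.3] [ 0.5985 -0.1317  0.027 ]
scene gate_end 0.75 [246.5 263.5] [0.6406 0.0347 0.027 ]
scene reagent_bottle 0.94 [223.8 180.2] [ 0.3394 -0.1874  0.    ]
scene dish 0.71 [134.  250.6] [ 0.6837 -0.2512  0.    ]
scene dish 0.25 [313.2 331.3] [0.7379 0.2325 0.    ]
scene tube_rack 0.68 [139.8 196.4] [ 0.4986 -0.3686  0.    ]
[[114.43298449  77.65946745]]
```

View pics/top1.png

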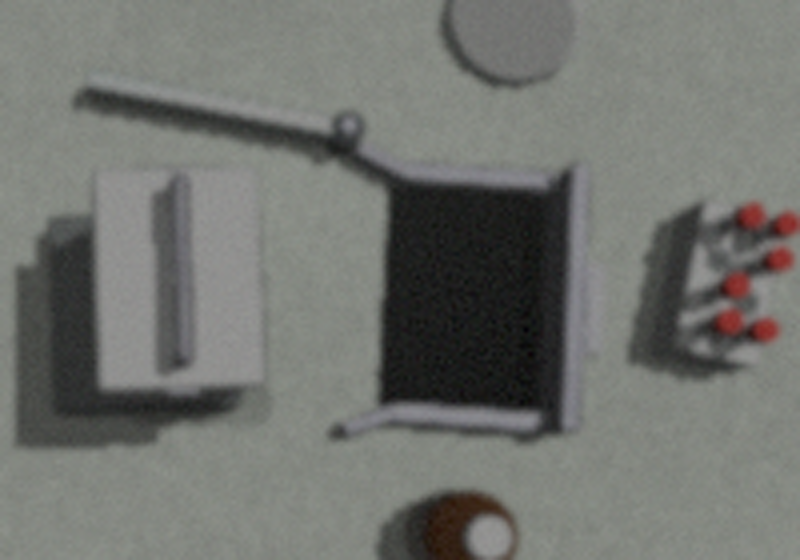

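View pics/scene1.png

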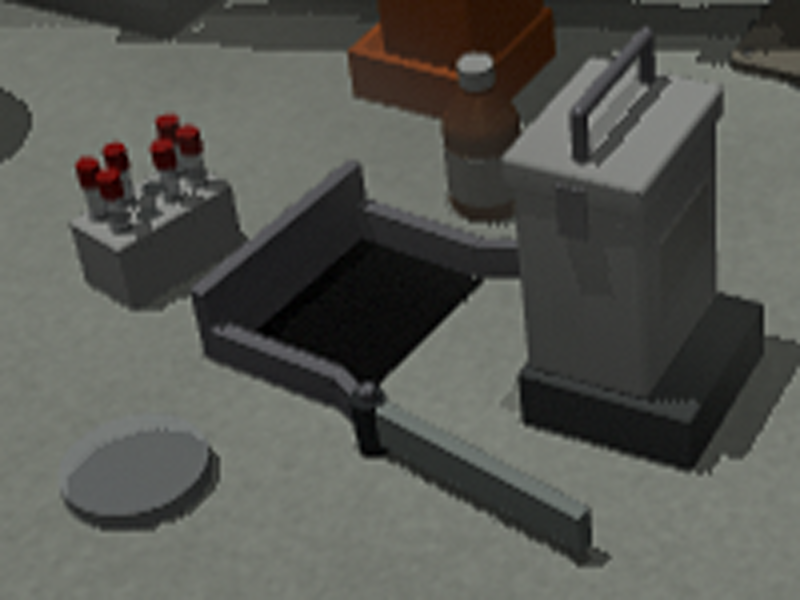

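```bash
cat > fit.py <<'E'
from h import *
from scipy.optimize import least_squares
def fit(obs,x0):
    def f(p):
        c,s=np.cos(p[2]),np.sin(p[2]);r=[]
        for n,P,uv in obs:
            P=np.array(P)/1000; W=[p[0]+c*P[0]-s*P[1],p[1]+s*P[0]+c*P[1],P[2]]
            r+=list(proj(n,W)[0]-np.array(uv))
        return np.array(r)
    s=least_squares(f,x0,loss='soft_l1'); return s.x,f(s.x).reshape(-1,2)
T=lambda u,v:(260+u/4,120+v/4)
S=lambda u,v:(100+u/4,130+v/4)
E
python3 - <<'E'
from fit import *
bay=[("top",(-71,-92,30),T(337,430)),("top",(-40,-72,30),T(392,405)),("top",(-40,72,30),T(398,182)),("top",(-80,100,50),T(347,122)),
("scene",(-80,100,50),S(368,390)),("scene",(-40,-72,30),S(478,240))]
p,r=fit(bay,[.49,-.2,-1.57]); print(p,np.degrees(p[2]));print(r.round(1).tolist())
car=[("scene",(-59,62,0),S(690,468)),("scene",(-59,-62,45),S(763,305)),("scene",(59,62,0),S(523,425)),("scene",(59,62,45),S(522,372)),
("top",(-32,60,206),T(97,172)),("top",(58,60,206),T(250,168)),("top",(58,-60,206),T(265,382)),("top",(-32,-60,206),T(100,388))]
q,r=fit(car,[.48,0,-1.57]); print(q,np.degrees(q[2]));print(r.round(1).tolist())
for nm,p in(("bay",p),):
  c,s=np.cos(p[2]),np.sin(p[2]); d=q[:2]-p[:2]; print("carrier in bay",[c*d[0]+s*d[1],-s*d[0]+c*d[1]],np.degrees(q[2]-p[2]))
ims={n:vision.grab_frame(n) for n in("top","scene")}
def draw(im,n,p,segs,col):
  c,s=np.cos(p[2]),np.sin(p[2])
  for a,b in segs:
    W=[[p[0]+c*P[0]/1e3-s*P[1]/1e3,p[1]+s*P[0]/1e3+c*P[1]/1e3,P[2]/1e3] for P in (a,b)]
    uv=proj(n,W)*4-off[n]; uv=np.round(uv).astype(int); cv2.line(im,tuple(map(int,uv[0])),tuple(map(int,uv[1])),col,1)
off={"top":np.array([1040,480]),"scene":np.array([400,520])}
bs=[]
for sg in(1,-1):
  for z in(0,30): bs+=[((59,72*sg,z),(-40,72*sg,z)),((-40,72*sg,z),(-71,92*sg,z))]
bs+=[((59,72,z),(59,-72,z)) for z in(0,60)]
def box(x0,x1,y0,y1,z0,z1):
  C=[(x0,y0),(x1,y0),(x1,y1),(x0,y1)];o=[]
  for i in range(4):
    a,b=C[i],C[(i+1)%4]
    o+=[(a+(z0,),b+(z0,)),(a+(z1,),b+(z1,)),(a+(z0,),a+(z1,))]
  return o
for n,cr in(("top",(slice(120,260),slice(260,460))),("scene",(slice(130,280),slice(100,300)))):
  im=cv2.resize(ims[n][cr],None,fx=4,fy=4,interpolation=cv2.INTER_CUBIC)
  draw(im,n,p,bs,(0,255,0));draw(im,n,q,box(-59,59,-62,62,0,45),(0,0,255));draw(im,n,q,box(-32,58,-60,60,45,206),(255,0,0))
  cv2.imwrite(f"pics/ov_{n}.png",im)
E
```

```text
[ 0.48993354 -0.20127931 -1.66923601] -95.64017813773606
[[0.2, 0.1], [-0.9, -0.6], [0.8, -0.7], [-0.2, 0.8], [0.4, -1.5], [-0.2, 0.3]]
[ 4.83166934e-01  1.88432928e-04 -1.55451926e+00] -89.06739262291762
[[1.0, 0.7], [0.7, -2.0], [-0.3, -0.5], [-1.3, -0.6], [-2.0, -1.0], [1.5, -1.6], [0.5, 0.5], [-0.5, 0.6]]
carrier in bay [np.float64(-0.19982735665845539), np.float64(-0.026534255271320768)] 6.572785514818428
```

View pics/ov_top.png

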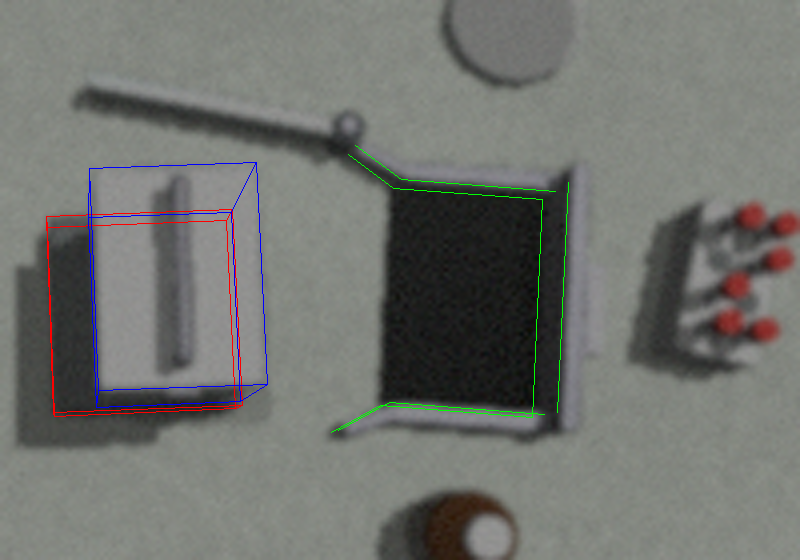

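View pics/ov_scene.png

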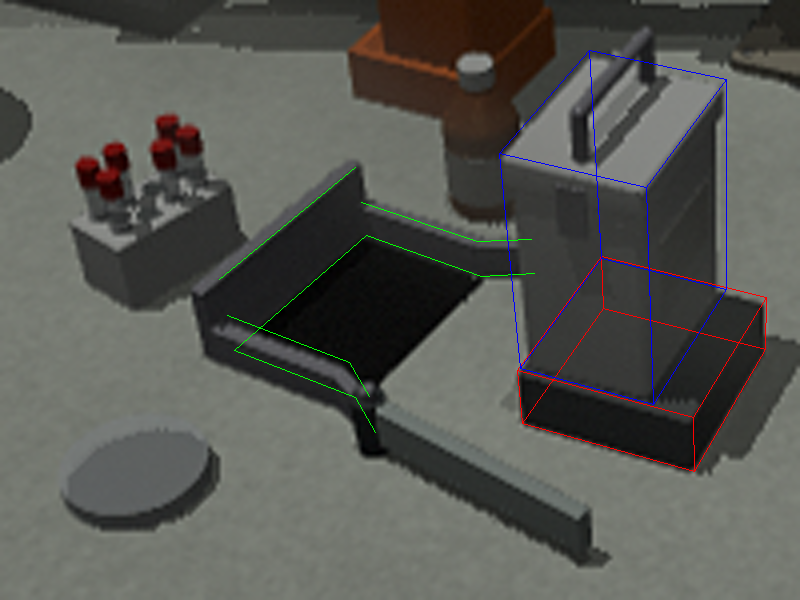

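```bash
cat > plan.py <<'E'
from h import *
from scipy.spatial.transform import Rotation as Ro
def cur():
    s=manip.get_state(); q=s["tool_rot"]; return np.array(s["tool_pos"]),Ro.from_quat([q[1],q[2],q[3],q[0]]),s
def pose(yaw,tilt): # yaw (deg) = world direction of tool y (push dir); tilt deg body backwards
    a=np.radians(yaw); y=np.array([np.cos(a),np.sin(a),0]); z=np.array([0,0,-1.]); x=np.cross(y,z)
    return Ro.from_matrix(np.c_[x,y,z])*Ro.from_rotvec([-np.radians(tilt),0,0])
def plan(p,yaw,tilt,vmax=40,rows=None):
    p0,R0,s=cur(); R=pose(yaw,tilt); d=R0.inv().apply(np.array(p)-p0)*1e3; w=np.degrees((R0.inv()*R).as_rotvec())
    n=rows or int(np.ceil(max(np.linalg.norm(d)/vmax,np.linalg.norm(w)/7)))
    print("at",p0.round(4),"F",np.round(s["force"],1),"t",round(s["t"],2)); print("total slide",d.round(1),"twist",w.round(2),"rows",n, "per row",(d/n).round(1),(w/n).round(2))
E
python3 - <<'E'
from plan import *
plan([.236,-.606,.38],-160,0)
plan([.48,.17,.38],-89,15)
E
```

```text
at [ 0.2356 -0.6058  0.2055] F [-0.1  0.3 -0.2] t 1.0
total slide [   0.3   -0.4 -174.5] twist [-0.   -0.    1.24] rows 5 per row [  0.1  -0.1 -34.9] [-0.   -0.    0.25]
at [ 0.2356 -0.6058  0.2055] F [-0.1  0.3 -0.2] t 1.0
total slide [-634.6 -508.9 -174.5] twist [-13.1    9.12 -69.34] rows 21 per row [-30.2 -24.2  -8.3] [-0.62  0.43 -3.3 ]
```

servo_tool --slide '[[0,0,-40],[0,0,-80],[0,0,-120],[0,0,-160],[0,0,-170]]' --twist '[[0,0,0],[0,0,0],[0,0,0],[0,0,0],[0,0,0]]' --hand 80

```text
t: 1.42
tool_pos: [0.2365, -0.6084, 0.383]
tool_rot: [0.003, 0.825, -0.565, 0.005]
force: [-0.1, -1.4, 1.4]
finger_gap: 0.85
```

```bash
python3 - <<'E'
from plan import *
plan([.5,-.25,.38],-125,0)
E
```

```text
at [ 0.2365 -0.6084  0.383 ] F [-0.1 -1.4  1.4] t 1.42
total slide [-238.6 -375.4    0.4] twist [  0.17  -0.66 -33.76] rows 12 per row [-19.9 -31.3   0. ] [ 0.01 -0.05 -2.81]
```

servo_tool --slide '[[-20,-31,0],[-40,-62,0],[-60,-94,0],[-80,-125,0],[-100,-156,0]]' --twist '[[0,0,-4],[0,0,-8],[0,0,-12],[0,0,-16],[0,0,-20]]'

```text
t: 1.83
tool_pos: [0.3454, -0.4544, 0.3753]
tool_rot: [-0.0, 0.912, -0.411, 0.0]
force: [0.3, -0.5, 0.8]
finger_gap: 0.852
```

```bash
python3 - <<'E'
from plan import *
plan([.5,-.25,.38],-125,0)
E
```

```text
at [ 0.3454 -0.4544  0.3753] F [ 0.3 -0.5  0.8] t 1.83
total slide [ -51.  -251.2   -4.7] twist [ -0.     0.   -13.57] rows 7 per row [ -7.3 -35.9  -0.7] [-0.    0.   -1.94]
```

servo_tool --slide '[[-8,-36,-1],[-16,-72,-2],[-24,-108,-3],[-32,-144,-4],[-40,-180,-5]]' --twist '[[0,0,-3],[0,0,-6],[0,0,-9],[0,0,-12],[0,0,-15]]'

```text
t: 2.25
tool_pos: [0.4543, -0.3058, 0.3805]
tool_rot: [0.0, 0.957, -0.289, 0.0]
force: [1.4, -1.1, 0.4]
finger_gap: 0.853
```

```bash
python3 - <<'E'
from plan import *
plan([.48,.18,.36],-89,15)
E
```

```text
at [ 0.4543 -0.3058  0.3805] F [ 1.4 -1.1  0.4] t 2.25
total slide [-247.5 -418.7   20.4] twist [-14.53   4.53 -34.42] rows 13 per row [-19.  -32.2   1.6] [-1.12  0.35 -2.65]
```

servo_tool --slide '[[-19,-32,0],[-38,-64,0],[-57,-96,0],[-76,-128,0],[-95,-160,0]]' --twist '[[0,0,-4],[0,0,-8],[0,0,-12],[0,0,-16],[0,0,-20]]'

```text
t: 2.67
tool_pos: [0.4632, -0.1198, 0.3804]
tool_rot: [0.0, 0.993, -0.118, 0.0]
force: [1.1, -0.1, 0.2]
finger_gap: 0.849
```

```bash
python3 - <<'E'
from plan import *
plan([.48,.18,.36],-89,15)
E
```

```text
at [ 0.4632 -0.1198  0.3804] F [ 1.1 -0.1  0.2] t 2.67
total slide [ -54.  -295.3   20.3] twist [-14.91   1.9  -14.48] rows 8 per row [ -6.8 -36.9   2.5] [-1.86  0.24 -1.81]
```

servo_tool --slide '[[-7,-37,0],[-14,-74,0],[-21,-111,0],[-28,-148,0],[-35,-185,0]]' --twist '[[-2,0,-2],[-4,0,-5],[-6,1,-8],[-8,1,-11],[-10,1,-13]]'

```text
t: 3.08
tool_pos: [0.4732, 0.068, 0.3809]
tool_rot: [0.088, 0.996, -0.005, -0.001]
force: [0.9, 0.7, -0.5]
finger_gap: 0.848
```

```bash
python3 - <<'E'
from plan import *
plan([.48,.18,.36],-89,15)
E
```

```text
at [0.4732 0.068  0.3809] F [ 0.9  0.7 -0.5] t 3.08
total slide [   5.6 -114.     0.8] twist [-4.86  0.42 -1.56] rows 3 per row [  1.9 -38.    0.3] [-1.62  0.14 -0.52]
```

servo_tool --slide '[[2,-38,0],[4,-76,0],[6,-100,0],[6,-100,0]]' --twist '[[-2,0,0],[-4,0,-1],[-5,0,-1],[-5,0,-1]]'

```text
t: 3.42
tool_pos: [0.4793, 0.1722, 0.361]
tool_rot: [0.129, 0.992, 0.008, -0.004]
force: [-0.4, 0.6, -0.3]
finger_gap: 0.852
```

```bash
python3 - <<'E'
from plan import *
plan([.483,.16,.06],-89,15)
f=vision.grab_frame("top"); cv2.imwrite("pics/t2.png",f)
f=vision.grab_frame("scene"); cv2.imwrite("pics/s2.png",f)
E
```

```text
at [0.4793 0.1722 0.361 ] F [-0.4  0.6 -0.3] t 3.42
total slide [  6.4 -65.1 294.1] twist [-0.18  0.57  0.01] rows 8 per row [ 0.8 -8.1 36.8] [-0.02  0.07  0.  ]
```

View pics/s2.png

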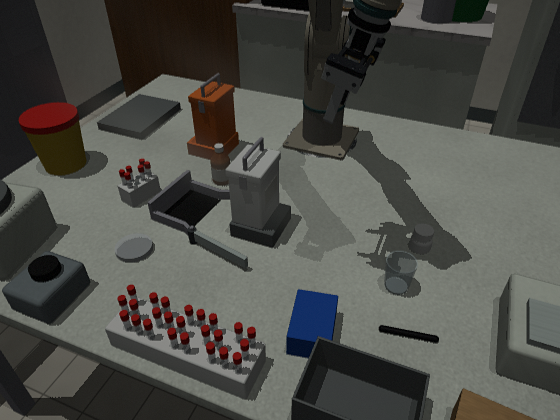

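The gripper is above the free space behind the heel. The carrier and gate haven't moved, so I'm descending.

servo_tool --slide '[[1,-8,37],[2,-16,74],[3,-24,111],[4,-32,148],[5,-40,185]]' --twist '[[0,0,0],[0,0,0],[0,0,0],[0,0,0],[0,0,0]]'

```text
t: 3.93
tool_pos: [0.4854, 0.1528, 0.1732]
tool_rot: [0.131, 0.991, 0.0, -0.002]
force: [0.5, -0.5, 0.9]
finger_gap: 0.852
```

```bash
python3 - <<'E'
from plan import *
plan([.483,.13,.025],-89,15)
E
```

```text
at [0.4854 0.1528 0.1732] F [ 0.5 -0.5  0.9] t 3.93
total slide [ -1.7 -16.5 149.1] twist [ 0.05  0.5  -0.88] rows 4 per row [-0.4 -4.1 37.3] [ 0.01  0.12 -0.22]
```

servo_tool --slide '[[-1,-4,35],[-1,-8,70],[-2,-12,105],[-2,-14,125],[-2,-14,125]]' --twist '[[0,0,-1],[0,0,-1],[0,0,-1],[0,0,-1],[0,0,-1]]'

```text
t: 4.35
tool_pos: [0.48, 0.1318, 0.0468]
tool_rot: [0.133, 0.991, 0.01, -0.007]
force: [0.0, -0.9, 0.8]
finger_gap: 0.855
```

```bash
python3 - <<'E'
from plan import *
plan([.483,.095,.022],-89,15)
f=vision.grab_frame("top"); cv2.imwrite("pics/t3.png",cv2.resize(f[110:260,220:420],None,fx=4,fy=4,interpolation=cv2.INTER_CUBIC))
f=vision.grab_frame("scene"); cv2.imwrite("pics/s3.png",cv2.resize(f[130:280,180:380],None,fx=4,fy=4,interpolation=cv2.INTER_CUBIC))
E
```

```text
at [0.48   0.1318 0.0468] F [ 0.  -0.9  0.8] t 4.35
total slide [ 2.8 29.  33.6] twist [0.3  0.92 0.22] rows 2 per row [ 1.4 14.5 16.8] [0.15 0.46 0.11]
```

View pics/s3.png

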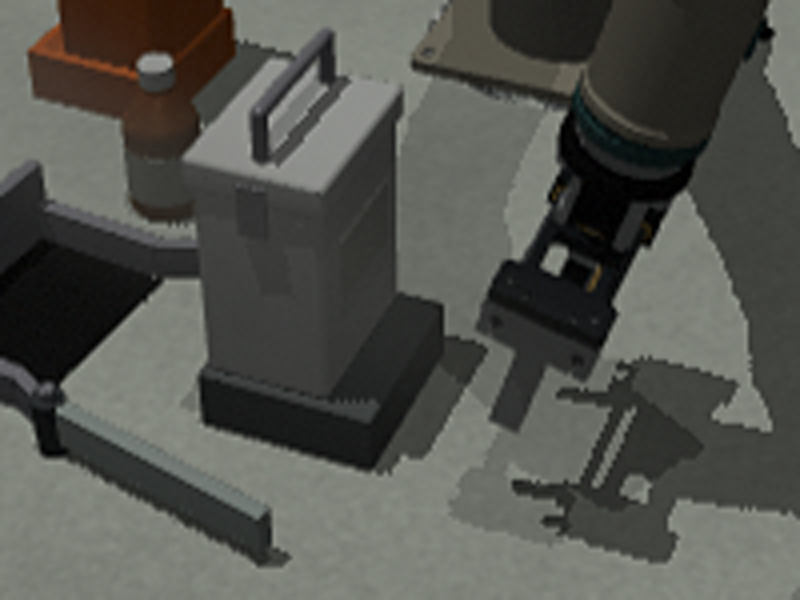

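View pics/t3.png

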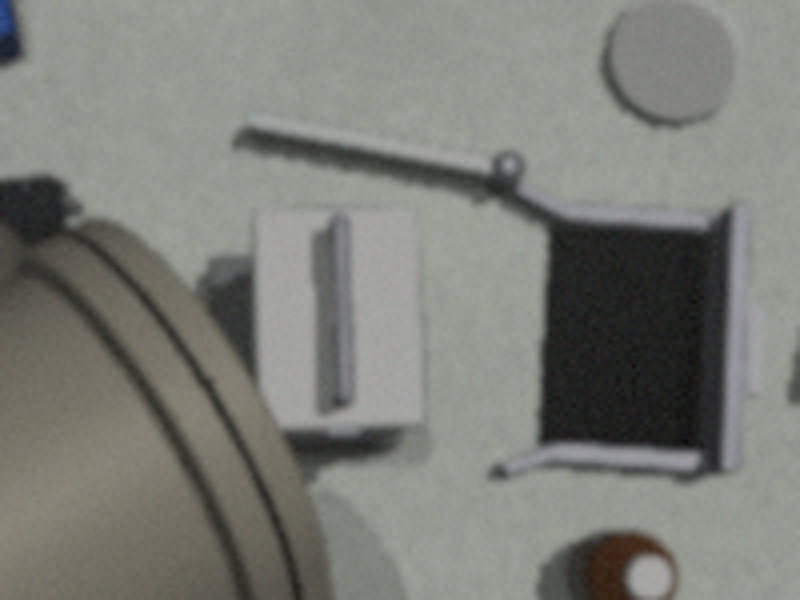

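servo_tool --slide '[[1,14,12],[2,28,24],[3,38,31],[3,38,31]]' --twist '[[0,0.5,0],[0,1,0],[0,1,0],[0,1,0]]'

```text
t: 4.78
tool_pos: [0.4865, 0.0885, 0.0308]
tool_rot: [0.132, 0.991, 0.01, 0.005]
force: [-0.2, -0.6, 0.7]
finger_gap: 0.85
```

```bash
python3 - <<'E'
from plan import *
plan([.482,.07,.022],-89,15)
f=vision.grab_frame("scene"); cv2.imwrite("pics/s4.png",cv2.resize(f[130:280,180:380],None,fx=4,fy=4,interpolation=cv2.INTER_CUBIC))
E
```

```text
at [0.4865 0.0885 0.0308] F [-0.2 -0.6  0.7] t 4.78
total slide [-5.  15.5 13.2] twist [ 0.16 -0.47  0.11] rows 1 per row [-5.  15.5 13.2] [ 0.16 -0.47  0.11]
```

View pics/s4.png

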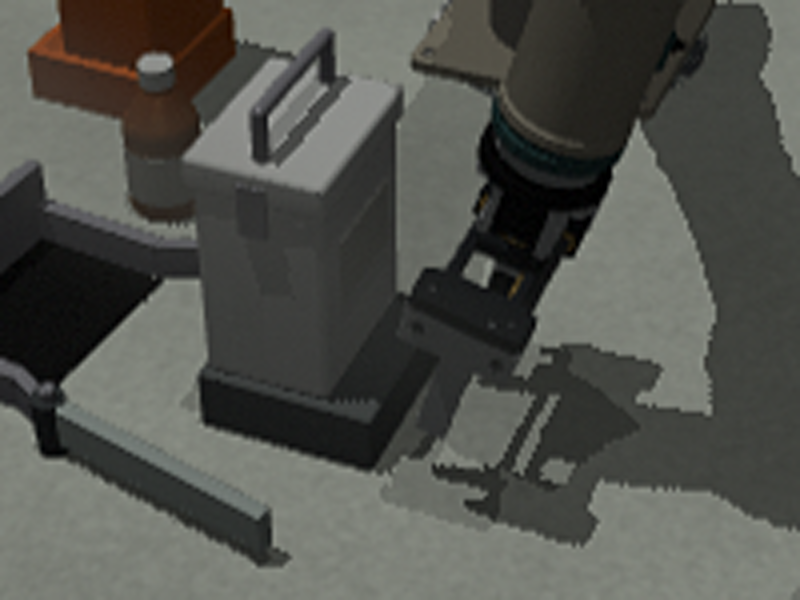

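servo_tool --slide '[[-2,4,5],[-4,7,9],[-4,7,9]]' --twist '[[0,0,0],[0,-0.5,0],[0,-0.5,0]]'

```text
t: 5.08
tool_pos: [0.4818, 0.0823, 0.0225]
tool_rot: [0.131, 0.991, 0.012, -0.0]
force: [0.3, -0.9, 0.1]
finger_gap: 0.853
```

```bash
cat >> plan.py <<'E'
def avg(n=6):
    P=[];F=[];Y=[]
    for i in range(n):
        p,R,s=cur();P.append(p);F.append(s["force"]);m=R.as_matrix();Y.append([np.degrees(np.arctan2(m[1,1],m[0,1])),np.degrees(np.arcsin(np.hypot(*m[:2,2])))]);vision.grab_frame("top")
    print("mean",np.mean(P,0).round(4),"sd",np.std(P,0).round(4),"F",np.mean(F,0).round(1),"yaw,tilt",np.mean(Y,0).round(2),"t",round(s["t"],2)); return np.mean(P,0)
E
python3 -c "
from plan import *
avg()"
```

```text
mean [0.482  0.0831 0.0226] sd [0.0001 0.0004 0.    ] F [ 0.   0.1 -0.4] yaw,tilt [-88.62  15.  ] t 5.33
```

```bash
cat > path.py <<'E'
from plan import *
BAY=np.array([.48993,-.20128]);BY=np.radians(-95.2)
bx=np.array([np.cos(BY),np.sin(BY)]);by=np.array([-np.sin(BY),np.cos(BY)])
def tobay(w): d=np.array(w)[:2]-BAY; return np.array([d@bx,d@by])*1e3
def toworld(b): return BAY+(b[0]*bx+b[1]*by)/1e3
def rows(targets,z,tilt=15):
    """targets: list of (bay x,y of carrier origin, heading deg) -> tool rows"""
    p0,R0,s=cur(); o=[];w=[]
    for x,y,h,off in targets:
        a=BY+np.radians(h); t=toworld((x,y))-off*np.array([np.cos(a),np.sin(a)])
        d=R0.inv().apply(np.r_[t,z]-p0)*1e3; r=np.degrees((R0.inv()*pose(np.degrees(a),tilt)).as_rotvec())
        o.append(d.round(1).tolist());w.append(r.round(1).tolist())
    print("at",p0.round(4),"bay",tobay(p0).round(1),"F",np.round(s["force"],1));print(o);print(w)
def cubic(s0,y0,h0,s1):
    L=s1-s0; m=np.tan(np.radians(h0))*L
    def f(s):
        u=min(max((s-s0)/L,0),1); y=(2*u**3-3*u*u+1)*y0+(u**3-2*u*u+u)*m
        dy=((6*u*u-6*u)*y0+(3*u*u-4*u+1)*m)/L
        return (s,y,np.degrees(np.arctan(dy)),.067)
    return f
E
python3 - <<'E'
from path import *
print(tobay([.4832,.0002]), tobay([.596,-.133]),tobay([.639,.031]))
f=cubic(-200,-26,6.1,-50)
for s in range(-200,10,20): print(np.round(f(s),1))
rows([f(s) for s in(-200,-195,-190,-185,-180)],.022)
E
```

```text
[-200.04083137  -24.96295426] [-77.61238452  99.44506559] [-244.83462684  127.40435157]
[-2.0e+02 -2.6e+01  6.1e+00  1.0e-01]
[-1.80e+02 -2.31e+01  1.00e+01  1.00e-01]
[-1.60e+02 -1.91e+01  1.24e+01  1.00e-01]
[-1.40e+02 -1.45e+01  1.33e+01  1.00e-01]
[-1.20e+02 -9.80e+00  1.29e+01  1.00e-01]
[-100.    -5.6   11.1    0.1]
[-80.   -2.2   7.8   0.1]
[-60.   -0.3   3.    0.1]
[-40.    0.    0.    0.1]
[-20.    0.    0.    0.1]
[0.  0.  0.  0.1]
at [0.4821 0.0833 0.0226] bay [-282.7  -33.6] F [-0.5  0.   0.4]
[[-1.3, 15.3, 4.8], [-2.6, 20.1, 6.1], [-3.7, 25.0, 7.4], [-4.6, 30.0, 8.7], [-5.3, 34.9, 10.0]]
[[-0.0, -0.0, 0.5], [-0.0, 0.3, -0.6], [-0.0, 0.5, -1.6], [-0.0, 0.8, -2.5], [-0.0, 1.0, -3.3]]
```

servo_tool --slide '[[-0.5,6,2],[-1,11,3],[-1.3,15,4],[-2.5,20,5.5],[-3.7,25,6.7]]' --twist '[[0,0,0],[0,0,0],[0,0,0.5],[0,0.2,-0.6],[0,0.4,-1.5]]'

```text
t: 5.8
tool_pos: [0.4794, 0.0619, 0.0226]
tool_rot: [0.126, 0.992, 0.026, 0.003]
force: [-2.0, 9.3, 2.0]
finger_gap: 0.849
```

```bash
python3 - <<'E'
from path import *
avg(2)
f=cubic(-200,-26,6.1,-50)
rows([f(s) for s in(-190,-185,-180,-175,-170)],.022)
f=vision.grab_frame("scene"); cv2.imwrite("pics/s5.png",cv2.resize(f[130:280,150:350],None,fx=4,fy=4,interpolation=cv2.INTER_CUBIC))
E
```

```text
mean [0.4792 0.0609 0.0226] sd [0.0002 0.001  0.    ] F [-1.3  7.2  0.7] yaw,tilt [-86.96  14.57] t 5.85
at [0.4791 0.0598 0.0226] bay [-259.   -34.5] F [-0.1  6.1  1.1]
[[-0.3, 2.5, 1.3], [-1.3, 7.4, 2.5], [-2.1, 12.3, 3.8], [-2.8, 17.2, 5.1], [-3.3, 22.2, 6.4]]
[[-0.3, 0.0, 0.0], [-0.3, 0.3, -0.9], [-0.3, 0.5, -1.7], [-0.3, 0.7, -2.4], [-0.3, 0.8, -3.0]]
```

View pics/s5.png

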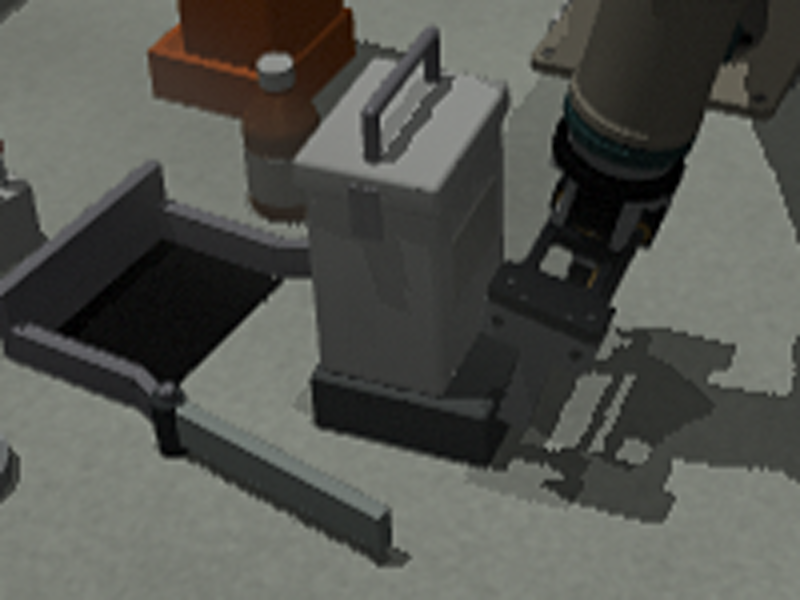

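The fingers are on the heel face at (505,420) in the crop, 24 mm high, at about 7 N. The carrier is upright. Continuing the push.

servo_tool --slide '[[-1.3,7.4,2.5],[-2.1,12.3,3.8],[-2.8,17.2,5],[-3.3,22.2,6.2],[-3.7,27,7.4]]' --twist '[[-0.3,0.3,-0.9],[-0.3,0.5,-1.7],[-0.3,0.7,-2.4],[-0.3,0.8,-3],[-0.3,0.9,-3.5]]'

```text
t: 6.37
tool_pos: [0.4777, 0.0331, 0.0223]
tool_rot: [0.129, 0.99, 0.058, 0.008]
force: [-0.3, 7.4, -0.2]
finger_gap: 0.856
```

```bash
python3 - <<'E'
from path import *
avg(2)
f=cubic(-200,-26,6.1,-50)
rows([f(s) for s in(-165,-160,-155,-150,-145,-140)],.022)
for n in("top","scene"):
  g=vision.grab_frame(n); cr=g[110:260,240:440] if n=="top" else g[130:280,120:320]
  cv2.imwrite(f"pics/{n}6.png",cv2.resize(cr,None,fx=4,fy=4,interpolation=cv2.INTER_CUBIC))
E
```

```text
mean [0.4776 0.0322 0.0223] sd [0.0001 0.001  0.    ] F [-0.1  7.  -0.2] yaw,tilt [-83.29  14.92] t 6.42
at [0.4775 0.0313 0.0224] bay [-230.5  -33.5] F [-0.   5.3 -0.3]
[[-0.5, -0.3, 0.3], [-1.0, 4.6, 1.7], [-1.4, 9.6, 3.0], [-1.6, 14.6, 4.3], [-1.7, 19.5, 5.7], [-1.7, 24.5, 7.0]]
[[0.0, 0.0, -0.0], [0.0, 0.2, -0.5], [0.0, 0.3, -0.8], [0.0, 0.3, -1.1], [0.0, 0.4, -1.3], [0.0, 0.4, -1.4]]
```

View pics/top6.png

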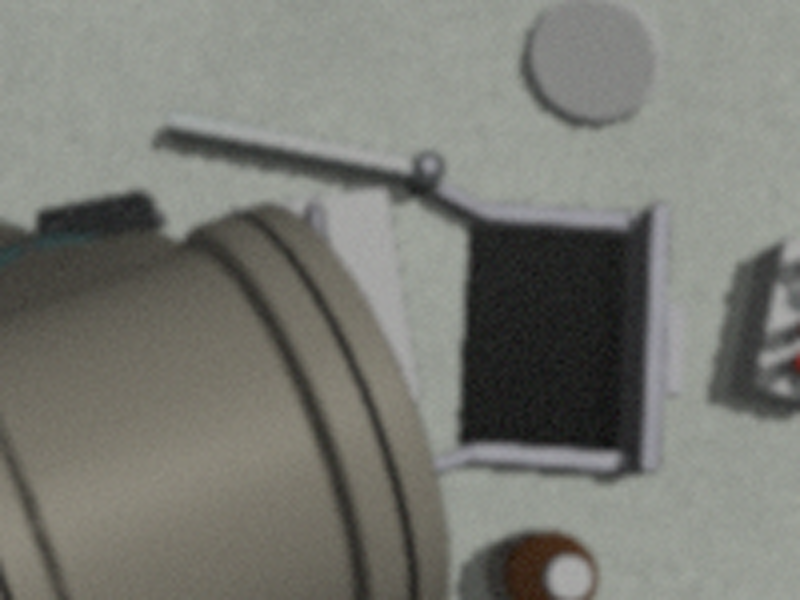

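View pics/scene6.png

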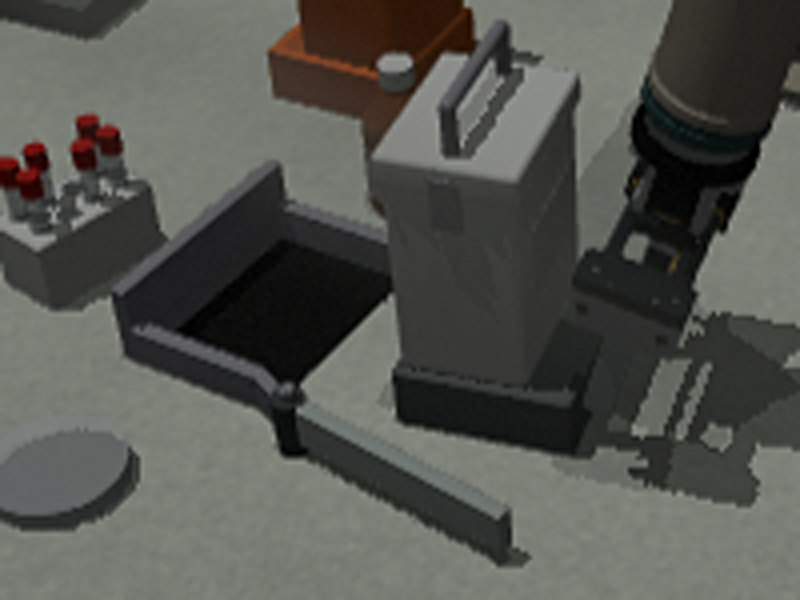

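```bash
python3 - <<'E'
from fit import *
from path import tobay,BY
S=lambda u,v:(120+u/4,130+v/4); T=lambda u,v:(240+u/4,110+v/4)
car=[("scene",(-59,62,0),S(580,455)),("scene",(59,62,0),S(395,420)),("scene",(59,62,45),S(393,366)),("scene",(58,60,206),S(372,160)),("scene",(-32,60,206),S(522,183)),("scene",(-32,-60,206),S(580,72)),("top",(58,60,206),T(388,192))]
q,r=fit(car,[.48,-.03,-1.5]); print(q,np.degrees(q[2]),np.degrees(q[2]-BY),tobay(q));print(r.round(1).tolist())
E
```

```text
[ 0.48608794 -0.03338525 -1.44906156] -83.02511184434303 12.174888155656978 [-166.85554262  -19.04298338]
[[-1.1, 0.1], [0.8, 0.2], [-0.2, 0.4], [-0.5, -2.3], [-0.2, -1.9], [1.1, -1.7], [-0.7, -1.8]]
```

The fit puts the carrier at bay (-167, -19) mm with a heading of +12.2°, which is on the planned path.

servo_tool --slide '[[-1.2,6,2],[-1.5,12,3.5],[-1.7,17,5],[-1.7,22,6.3],[-1.6,27,7.6]]' --twist '[[0,0.2,-0.5],[0,0.3,-0.9],[0,0.3,-1.2],[0,0.4,-1.4],[0,0.4,-1.4]]'

```text
t: 6.98
tool_pos: [0.4793, 0.0054, 0.0222]
tool_rot: [0.129, 0.989, 0.071, 0.01]
force: [-1.4, 8.7, 3.1]
finger_gap: 0.852
```

```bash
python3 - <<'E'
from path import *
avg(1)
f=cubic(-200,-26,6.1,-50)
rows([f(s) for s in(-135,-130,-125,-120,-115,-110)],.022)
E
```

```text
mean [0.4793 0.0054 0.0222] sd [0. 0. 0.] F [-1.4  8.7  3.1] yaw,tilt [-81.82  14.85] t 6.98
at [0.4793 0.0034 0.0223] bay [-202.8  -29.2] F [0.8 5.1 0.3]
[[-0.3, 2.5, 1.0], [-0.2, 7.5, 2.3], [-0.0, 12.4, 3.6], [0.2, 17.4, 5.0], [0.6, 22.3, 6.3], [1.0, 27.3, 7.6]]
[[-0.0, -0.0, -0.0], [-0.0, -0.0, 0.0], [-0.0, -0.1, 0.2], [-0.0, -0.1, 0.4], [-0.0, -0.2, 0.7], [-0.0, -0.3, 1.1]]
```

servo_tool --slide '[[-0.2,7.5,2.3],[0,12.5,3.6],[0.3,17.5,5],[0.6,22.5,6.3],[1,27.3,7.6]]' --twist '[[0,0,0],[0,0,0.2],[0,-0.1,0.4],[0,-0.2,0.7],[0,-0.3,1.1]]'

```text
t: 7.45
tool_pos: [0.4844, -0.0225, 0.0221]
tool_rot: [0.129, 0.99, 0.061, 0.008]
force: [-1.6, 9.1, 4.0]
finger_gap: 0.851
```

```bash
python3 - <<'E'
from path import *
avg(2)
f=cubic(-200,-26,6.1,-50)
rows([f(s) for s in(-105,-100,-95,-90,-85,-80)],.022)
for n in("top","scene"):
  g=vision.grab_frame(n); cr=g[110:260,270:470] if n=="top" else g[120:270,110:310]
  cv2.imwrite(f"pics/{n}7.png",cv2.resize(cr,None,fx=4,fy=4,interpolation=cv2.INTER_CUBIC))
E
```

```text
mean [ 0.4845 -0.0234  0.0221] sd [0.0001 0.0009 0.0001] F [-0.8  7.4  2.3] yaw,tilt [-83.02  14.92] t 7.5
at [ 0.4845 -0.0245  0.0221] bay [-175.6  -21.5] F [1.4 6.1 1.1]
[[0.3, 4.9, 1.5], [0.9, 9.9, 2.8], [1.6, 14.8, 4.1], [2.3, 19.8, 5.4], [3.1, 24.7, 6.8], [3.8, 29.6, 8.1]]
[[0.0, -0.2, 0.5], [0.0, -0.3, 1.0], [0.0, -0.5, 1.7], [0.0, -0.7, 2.4], [0.0, -0.9, 3.3], [0.0, -1.2, 4.2]]
```

View pics/top7.png

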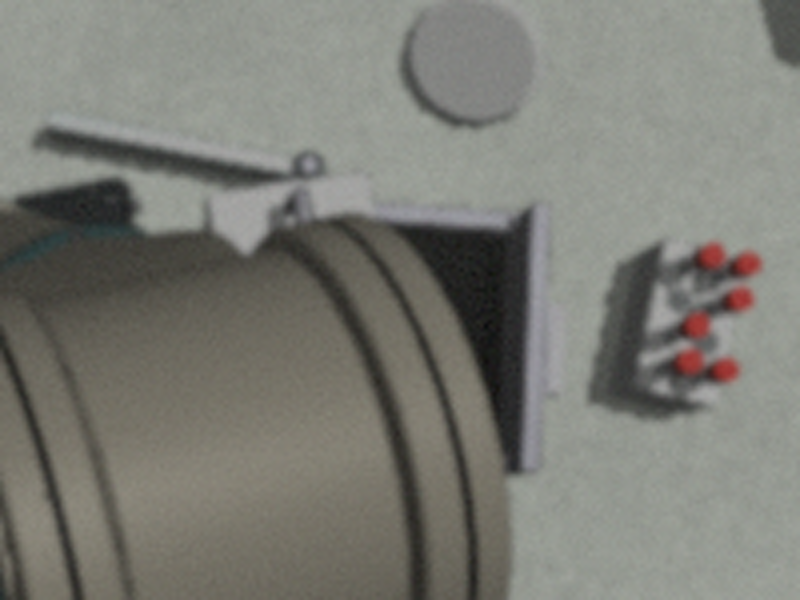

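View pics/scene7.png

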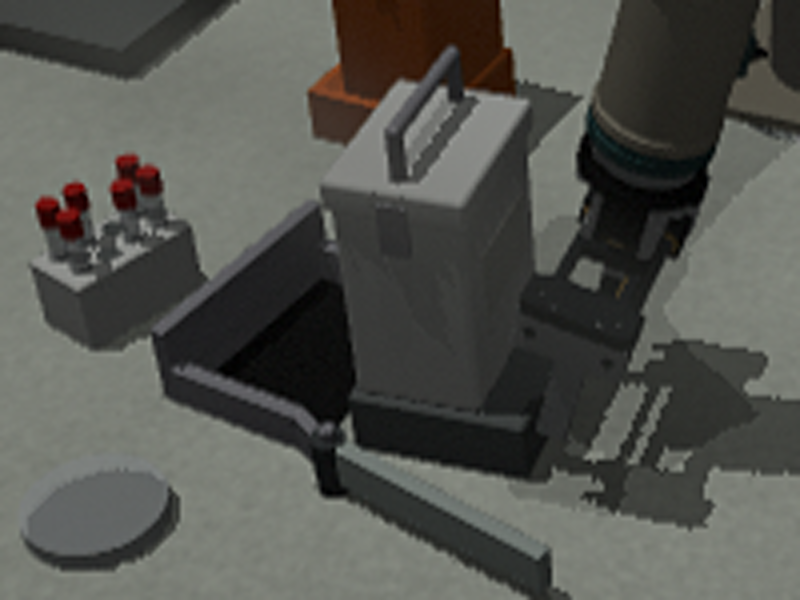

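```bash
python3 - <<'E'
from fit import *
from path import tobay,BY
S=lambda u,v:(110+u/4,120+v/4); T=lambda u,v:(270+u/4,110+v/4)
car=[("scene",(-59,62,0),S(543,478)),("scene",(59,62,0),S(354,445)),("scene",(59,62,45),S(352,392)),("scene",(58,60,206),S(322,188)),("scene",(-32,60,206),S(478,210)),("scene",(-32,-60,206),S(531,99)),("top",(58,60,206),T(370,179))]
q,r=fit(car,[.48,-.09,-1.5]); print(q,np.degrees(q[2]-BY),tobay(q));print(r.round(1).tolist())
bay=[("scene",(-80,100,50),S(327,432)),("scene",(59,72,60),S(155,338)),("scene",(59,-72,60),S(318,205))]
p,r=fit(bay,[.49,-.2,-1.65]); print(p,np.degrees(p[2]));print(r.round(1).tolist())
E
```

```text
[ 0.49210529 -0.08854132 -1.42083315] 13.79225707301667 [-112.47184391   -8.05146312]
[[-1.9, -0.3], [1.3, 0.4], [-0.2, 0.3], [-0.0, -2.7], [-1.7, -2.8], [1.2, -2.1], [-1.7, -2.4]]
[ 0.49747712 -0.19870586 -1.67269077] -95.83812177050204
[[-0.3, 0.2], [5.0, -2.8], [-1.2, 2.0]]
```

servo_tool --slide '[[0.6,7,2],[1.2,12,3.3],[1.8,17,4.6],[2.5,21.5,5.8],[3.2,26,7]]' --twist '[[0,-0.2,0.8],[0,-0.4,1.5],[0,-0.6,2.3],[0,-0.8,3],[0,-1,3.8]]'

```text
t: 8.07
tool_pos: [0.491, -0.0492, 0.0221]
tool_rot: [0.13, 0.991, 0.027, 0.004]
force: [-0.4, 9.0, 3.7]
finger_gap: 0.851
```

```bash
python3 - <<'E'
from path import *
avg(1)
f=cubic(-200,-26,6.1,-50)
rows([f(s) for s in(-80,-75,-70,-65,-60,-55,-50)],.022)
E
```

```text
mean [ 0.491  -0.0492  0.0221] sd [0. 0. 0.] F [-0.4  9.   3.7] yaw,tilt [-86.93  14.9 ] t 8.07
at [ 0.4911 -0.0509  0.0222] bay [-149.9  -12.4] F [1.6 5.7 0.1]
[[0.7, 3.4, 1.1], [1.8, 8.3, 2.4], [3.0, 13.2, 3.7], [4.2, 18.1, 5.1], [5.4, 23.1, 6.4], [6.5, 28.1, 7.7], [7.7, 33.1, 9.1]]
[[0.0, -0.2, 0.3], [-0.0, -0.4, 1.4], [-0.0, -0.7, 2.5], [-0.0, -1.1, 3.7], [-0.0, -1.4, 5.0], [-0.0, -1.8, 6.4], [-0.0, -2.2, 7.9]]
```

servo_tool --slide '[[1.2,6,1.8],[2.2,10.5,3],[3.2,15,4.2],[4.2,19.5,5.4],[4.8,22,6]]' --twist '[[0,-0.3,1],[0,-0.6,2],[0,-0.9,3],[0,-1.1,4],[0,-1.3,4.6]]'

```text
t: 8.53
tool_pos: [0.4972, -0.0725, 0.0222]
tool_rot: [0.13, 0.991, -0.015, -0.002]
force: [-0.0, 7.3, 1.7]
finger_gap: 0.848
```

```bash
python3 - <<'E'
from path import *
avg(2)
f=cubic(-200,-26,6.1,-50)
rows([f(s) for s in(-55,-50,-45,-40,-35,-30)],.022)
for n in("top","scene"):
  g=vision.grab_frame(n); cr=g[110:260,270:470] if n=="top" else g[120:270,110:310]
  cv2.imwrite(f"pics/{n}8.png",cv2.resize(cr,None,fx=4,fy=4,interpolation=cv2.INTER_CUBIC))
E
```

```text
mean [ 0.4972 -0.0729  0.0222] sd [0.0001 0.0004 0.    ] F [0.7 6.9 1. ] yaw,tilt [-91.79  14.98] t 8.58
at [ 0.4973 -0.0732  0.0222] bay [-128.2   -4.3] F [1.6 5.8 0. ]
[[2.1, 6.1, 1.8], [3.6, 11.0, 3.1], [3.3, 15.8, 4.4], [3.0, 20.6, 5.7], [2.7, 25.5, 7.0], [2.4, 30.3, 8.3]]
[[0.0, -0.5, 1.8], [0.0, -0.9, 3.3], [0.0, -0.9, 3.3], [0.0, -0.9, 3.3], [0.0, -0.9, 3.3], [0.0, -0.9, 3.3]]
```

View pics/scene8.png

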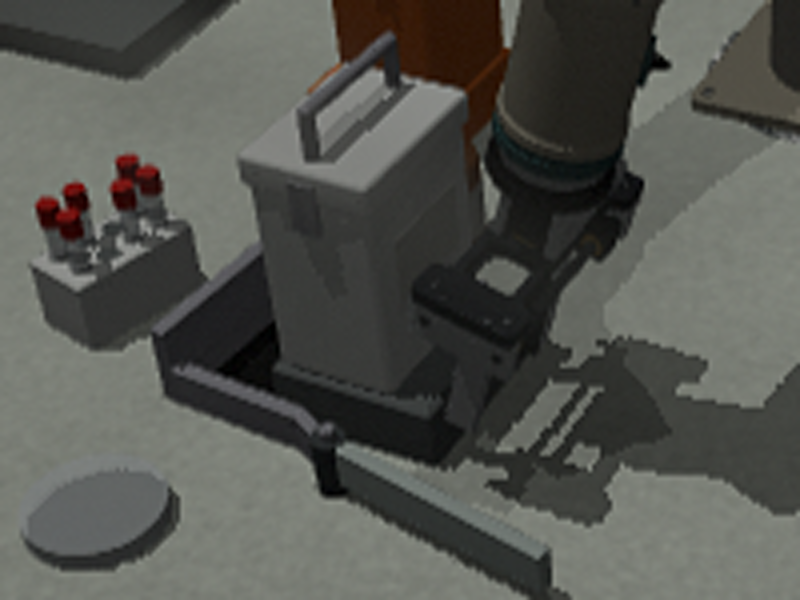

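View pics/top8.png

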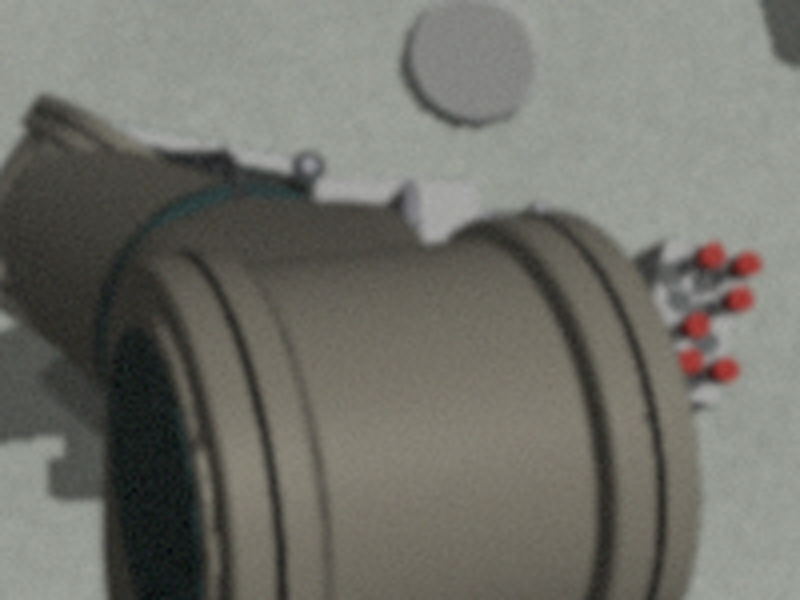

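```bash
python3 - <<'E'
from fit import *
from path import tobay,BY
S=lambda u,v:(110+u/4,120+v/4); T=lambda u,v:(270+u/4,110+v/4)
car=[("scene",(-59,62,0),S(445,467)),("scene",(59,62,45),S(274,368)),("scene",(58,60,206),S(240,160)),("scene",(-32,60,206),S(364,192)),("scene",(-32,-60,206),S(468,98)),("top",(58,60,206),T(480,187))]
q,r=fit(car,[.48,-.13,-1.5]); print(q,np.degrees(q[2]-BY),tobay(q));print(r.round(1).tolist())
E
```

```text
[ 0.49781099 -0.13707317 -1.60797606] 3.069758323263369 [-64.65685254   2.02932189]
[[-1.6, 0.7], [-0.5, -0.7], [-0.9, -2.2], [1.0, -1.1], [1.4, -2.7], [-1.3, -3.0]]
```

The carrier is at bay (-65, +2) mm, heading +3°, inside the rails. Pushing on.

servo_tool --slide '[[1.5,6,1.8],[2.3,11,3],[2.3,16,4.4],[2.2,20.5,5.6],[2,25.5,7]]' --twist '[[0,-0.5,1.5],[0,-0.8,2.5],[0,-0.9,3.3],[0,-0.9,3.3],[0,-0.9,3.3]]'

```text
t: 9.15
tool_pos: [0.4988, -0.0982, 0.0221]
tool_rot: [0.13, 0.991, -0.044, -0.005]
force: [0.5, 9.3, 3.2]
finger_gap: 0.852
```

```bash
python3 - <<'E'
from path import *
avg(1)
f=cubic(-200,-26,6.1,-50)
rows([f(s) for s in(-35,-30,-25,-20,-15,-10,-5,0)],.022)
E
```

```text
mean [ 0.4988 -0.0982  0.0221] sd [0. 0. 0.] F [0.5 9.3 3.2] yaw,tilt [-95.12  14.9 ] t 9.15
at [ 0.4983 -0.1002  0.0222] bay [-101.5   -0.8] F [ 1.8  5.1 -0.3]
[[0.8, -0.6, 0.1], [0.8, 4.2, 1.4], [0.8, 9.1, 2.7], [0.8, 13.9, 4.0], [0.8, 18.7, 5.3], [0.8, 23.6, 6.5], [0.8, 28.4, 7.8], [0.8, 33.2, 9.1]]
[[0.0, -0.0, 0.0], [0.0, -0.0, 0.0], [0.0, -0.0, 0.0], [0.0, -0.0, 0.0], [0.0, -0.0, 0.0], [0.0, -0.0, 0.0], [0.0, -0.0, 0.0], [0.0, -0.0, 0.0]]
```

servo_tool --slide '[[0.8,5,1.5],[0.8,10,2.8],[0.8,15,4.2],[0.8,20,5.5],[0.8,23,6.3]]' --twist '[[0,0,0],[0,0,0],[0,0,0],[0,0,0],[0,0,0]]'

```text
t: 9.62
tool_pos: [0.497, -0.1229, 0.0222]
tool_rot: [0.13, 0.99, -0.044, -0.006]
force: [1.7, 8.4, 2.8]
finger_gap: 0.849
```

```bash
python3 - <<'E'
from path import *
avg(1)
rows([(s,0,0,.067) for s in(-10,-5,0,3)],.022)
for n in("scene",):
  g=vision.grab_frame(n); cr=g[110:260,90:290]
  cv2.imwrite(f"pics/{n}9.png",cv2.resize(cr,None,fx=4,fy=4,interpolation=cv2.INTER_CUBIC))
E
```

```text
mean [ 0.497  -0.1229  0.0222] sd [0. 0. 0.] F [1.7 8.4 2.8] yaw,tilt [-95.14  14.98] t 9.62
at [ 0.4968 -0.1239  0.0222] bay [-77.7  -0.2] F [1.3 5.8 0.4]
[[0.2, 0.6, 0.4], [0.2, 5.4, 1.7], [0.2, 10.3, 3.0], [0.2, 13.2, 3.7]]
[[0.0, -0.0, 0.0], [0.0, -0.0, 0.0], [0.0, -0.0, 0.0], [0.0, -0.0, 0.0]]
```

View pics/scene9.png

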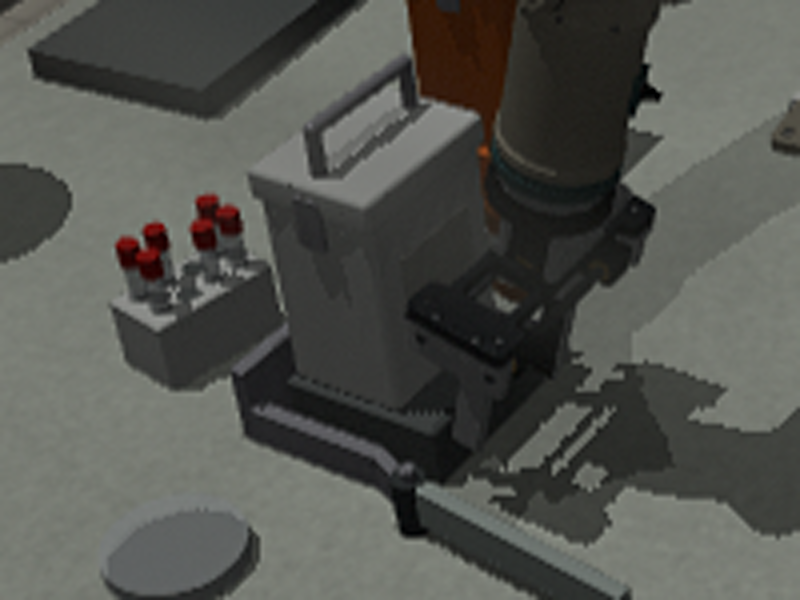

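servo_tool --slide '[[0,3,0.8],[0,5,1.4],[0,7,1.9],[0,8.5,2.3],[0,8.5,2.3]]' --twist '[[0,0,0],[0,0,0],[0,0,0],[0,0,0],[0,0,0]]'

```text
t: 10.13
tool_pos: [0.4962, -0.1315, 0.0221]
tool_rot: [0.13, 0.99, -0.044, -0.006]
force: [1.3, 6.6, 1.7]
finger_gap: 0.852
```

```bash
python3 - <<'E'
from path import *
avg(1)
rows([(s,0,0,.067) for s in(-2,0,3)],.022)
E
```

```text
mean [ 0.4962 -0.1315  0.0221] sd [0. 0. 0.] F [1.3 6.6 1.7] yaw,tilt [-95.14  14.98] t 10.13
at [ 0.4962 -0.1315  0.0221] bay [-70.1  -0.1] F [0.5 7.8 1.9]
[[0.1, 1.0, 0.4], [0.1, 2.9, 0.9], [0.1, 5.8, 1.7]]
[[-0.0, -0.0, 0.1], [-0.0, -0.0, 0.1], [-0.0, -0.0, 0.1]]
```

Not at the stop yet: the force is still plain sliding force. I'll use 1 mm rows.

servo_tool --slide '[[0,1,0.3],[0,2,0.5],[0,3,0.8],[0,3,0.8]]' --twist '[[0,0,0],[0,0,0],[0,0,0],[0,0,0]]'

```text
t: 10.52
tool_pos: [0.4959, -0.1343, 0.0221]
tool_rot: [0.13, 0.991, -0.044, -0.006]
force: [1.5, 7.8, 2.3]
finger_gap: 0.853
```

servo_tool --slide '[[0,1,0.3],[0,2,0.5],[0,2,0.5]]' --twist '[[0,0,0],[0,0,0],[0,0,0]]'

```text
t: 10.77
tool_pos: [0.4957, -0.1364, 0.0222]
tool_rot: [0.13, 0.99, -0.044, -0.006]
force: [1.2, 7.8, 1.5]
finger_gap: 0.852
```

servo_tool --slide '[[0,1,0.3],[0,2,0.5],[0,2,0.5]]' --twist '[[0,0,0],[0,0,0],[0,0,0]]'

```text
t: 11.02
tool_pos: [0.4957, -0.1369, 0.0221]
tool_rot: [0.129, 0.991, -0.044, -0.005]
force: [0.4, 11.1, 4.4]
finger_gap: 0.851
```

servo_tool --slide '[[0,1,0.3],[0,1.5,0.4],[0,1.5,0.4]]' --twist '[[0,0,0],[0,0,0],[0,0,0]]'

```text
t: 11.27
tool_pos: [0.4957, -0.137, 0.0221]
tool_rot: [0.128, 0.991, -0.043, -0.005]
force: [0.3, 13.7, 6.4]
finger_gap: 0.852
```

servo_tool --slide '[[0,1,0.1],[0,2.5,0.2],[0,2.5,0.2]]' --twist '[[0,0,0],[0,0,0],[0,0,0]]'

```text
t: 11.52
tool_pos: [0.4961, -0.1373, 0.0222]
tool_rot: [0.126, 0.991, -0.043, -0.004]
force: [-0.7, 17.6, 3.0]
finger_gap: 0.854
```

```bash
python3 - <<'E'
from path import *
avg(2)
g=vision.grab_frame("scene"); cr=g[110:260,90:290]
cv2.imwrite(f"pics/scene10.png",cv2.resize(cr,None,fx=4,fy=4,interpolation=cv2.INTER_CUBIC))
E
```

```text
mean [ 0.4961 -0.1373  0.0222] sd [0. 0. 0.] F [-0.2 17.4  3.7] yaw,tilt [-95.02  14.54] t 11.57
```

View pics/scene10.png

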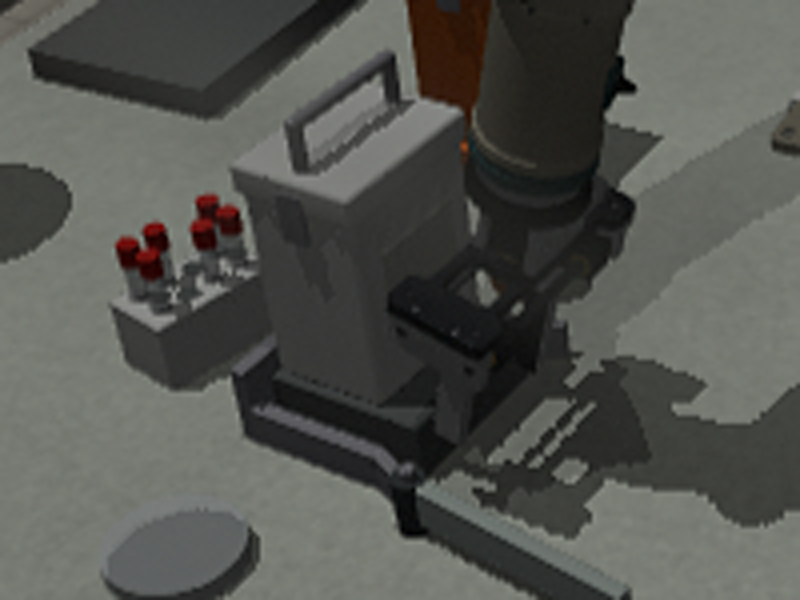

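It stalled at the stop with 17 N, flush and upright. Backing straight off.

servo_tool --slide '[[0,-10,-2.6],[0,-30,-8],[0,-55,-15],[0,-85,-23],[0,-110,-30]]' --twist '[[0,0,0],[0,0,0],[0,0,0],[0,0,0],[0,0,0]]'

```text
t: 12.08
tool_pos: [0.5035, -0.0323, 0.0228]
tool_rot: [0.134, 0.99, -0.046, -0.008]
force: [-0.5, -0.0, -0.1]
finger_gap: 0.856
```

servo_tool --slide '[[0,-10,-30],[0,-20,-65],[0,-30,-100],[0,-40,-135],[0,-40,-135]]' --twist '[[3,0,0],[6,0,0],[9,0,0],[12,0,0],[15,0,0]]' --hand 0

```text
t: 12.5
tool_pos: [0.5148, 0.0458, 0.148]
tool_rot: [0.0, 0.999, -0.044, 0.004]
force: [0.8, 1.2, 0.2]
finger_gap: 0.532
```

```bash
python3 - <<'E'
from path import *
avg(2)
for n in("top","scene"):
  g=vision.grab_frame(n); cr=g[110:260,270:470] if n=="top" else g[120:270,90:290]
  cv2.imwrite(f"pics/{n}11.png",cv2.resize(cr,None,fx=4,fy=4,interpolation=cv2.INTER_CUBIC))
  for r in models.tip_of("gate_end",n)[:1]: print(n,r["conf"],r["xy"],back(n,r["xy"],.027), tobay(back(n,r["xy"],.027)))
E
```

```text
mean [0.5138 0.0425 0.1465] sd [0.001  0.0032 0.0014] F [-0.2 -0.8 -0.1] yaw,tilt [-95.25   0.32] t 12.55
top 0.24 [434.9, 191.5] [ 0.49239933 -0.35754247  0.027     ] [155.39555274  16.62163655]
scene 0.57 [243.2, 260.2] [0.63402233 0.0230238  0.027     ] [-236.44011578  123.17007324]
```

View pics/top11.png

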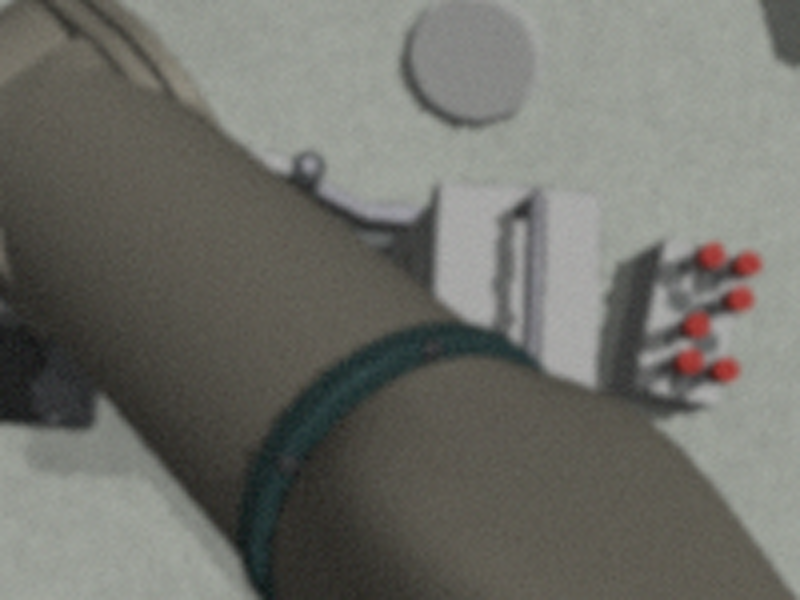

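View pics/scene11.png

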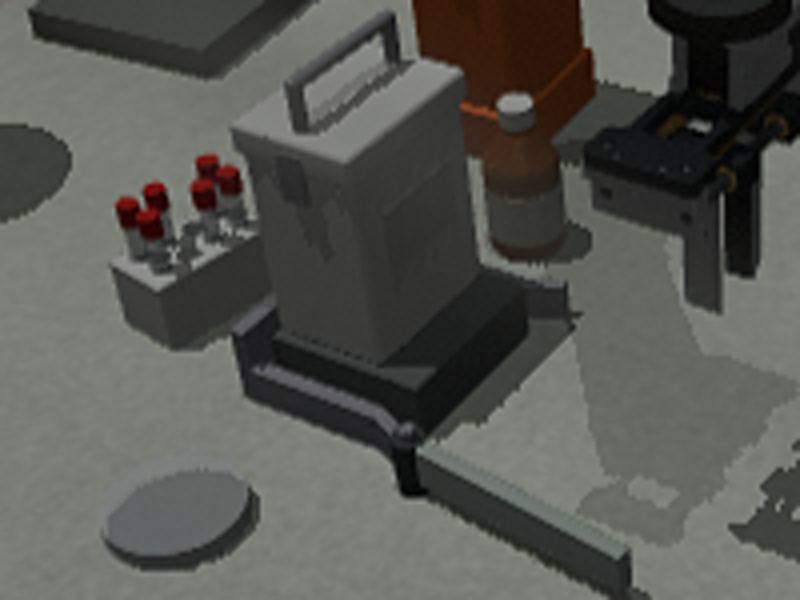

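The carrier stands home, upright and free: the heel is flush between the rails in crop 11. The gate is still open. Next I plan the gate arc on its outer side with closed fingers.

```bash
cat > gate.py <<'E'
from path import *
PV=np.array([-77.5,100.])
def gp(a,r=130,extra=0):
    u=np.array([-np.sin(a),-np.cos(a)]);n=np.array([np.cos(a),-np.sin(a)])
    h=6+12.5*abs(np.sin(a))+8*abs(np.cos(a))
    return PV+r*u-n*(h+extra)
def grows(L,z):
    rows([(*gp(a,r,e),0,0.) for a,r,e in L],z,0)
E
python3 - <<'E'
from gate import *
print("pivot",toworld(PV),"pre",toworld(gp(1.73,130,30)))
grows([(1.73,130,30)],.147); grows([(1.73,130,30)],.022)
E
```

```text
pivot [ 0.59654246 -0.13316222] pre [ 0.67676844 -0.01947421]
at [0.51   0.0404 0.1412] bay [-242.6   -1.9] F [-0.2 -0.9 -0.2]
[[171.6, 44.2, -6.4]]
[[0.4, 0.3, -0.1]]
at [0.51   0.0404 0.1412] bay [-242.6   -1.9] F [-0.2 -0.9 -0.2]
[[172.3, 43.3, 118.6]]
[[0.4, 0.3, -0.1]]
```

servo_tool --slide '[[40,10,-3],[80,20,-6],[120,30,-6],[160,40,-6],[172,44,-6]]' --twist '[[0,0,0],[0,0,0],[0,0,0],[0,0,0],[0,0,0]]' --hand 0

```text
t: 13.22
tool_pos: [0.6826, -0.0214, 0.1461]
tool_rot: [0.004, 0.999, -0.048, -0.001]
force: [0.4, -0.6, 0.6]
finger_gap: 0.007
```

```bash
python3 - <<'E'
from gate import *
avg(2)
grows([(1.73,130,30)],.022)
for n in("top","scene"):
  g=vision.grab_frame(n); cr=g[110:260,220:420] if n=="top" else g[120:320,100:360]
  cv2.imwrite(f"pics/{n}12.png",cv2.resize(cr,None,fx=3,fy=3,interpolation=cv2.INTER_CUBIC))
E
```

```text
mean [ 0.6825 -0.0215  0.1459] sd [0.0001 0.0001 0.0002] F [ 1.3 -0.8  0.1] yaw,tilt [-95.51   0.44] t 13.27
at [ 0.6795 -0.0198  0.1456] bay [-197.9  172.3] F [-0.2 -0.1 -0. ]
[[-2.2, -0.9, 123.6]]
[[0.4, 0.3, -0.2]]
```

View pics/scene12.png

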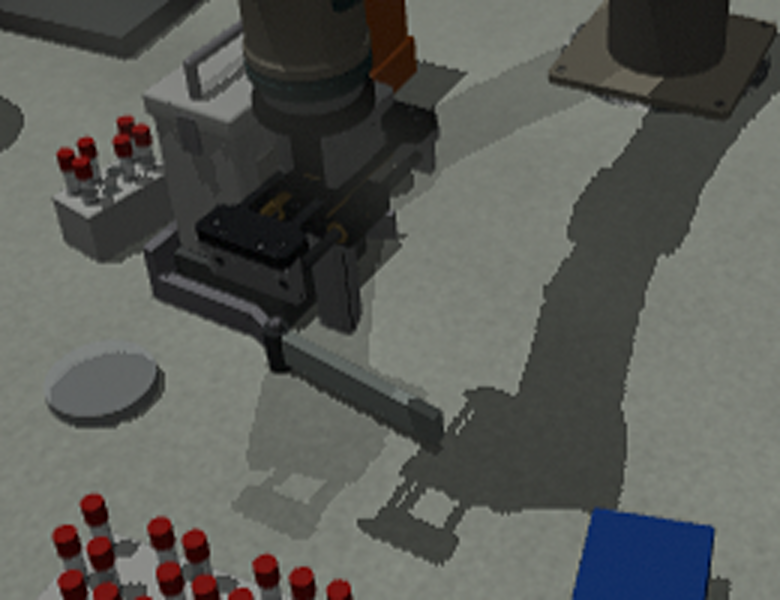

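View pics/top12.png

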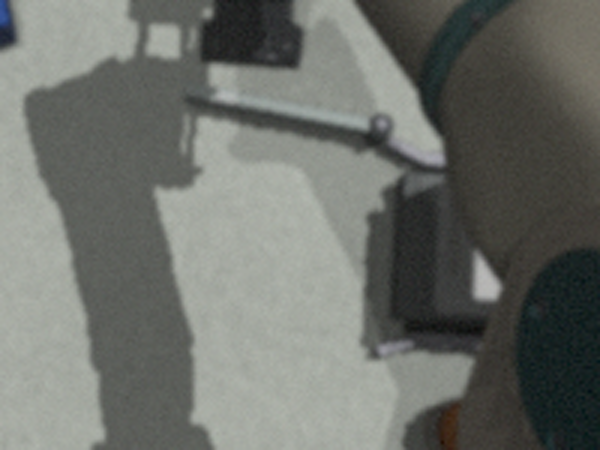

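servo_tool --slide '[[0,0,30],[0,0,65],[0,0,100],[0,0,122],[0,0,122]]' --twist '[[0,0,0],[0,0,0],[0,0,0],[0,0,0],[0,0,0]]'

```text
t: 13.83
tool_pos: [0.6718, -0.0186, 0.0209]
tool_rot: [0.003, 0.999, -0.045, -0.007]
force: [-1.4, -0.4, -1.0]
finger_gap: 0.007
```

```bash
python3 - <<'E'
from gate import *
avg(2)
grows([(1.73,130,20),(1.73,130,10),(1.73,130,3),(1.73,130,0),(1.68,130,0),(1.6,130,0)],.022)
E
```

```text
mean [ 0.673  -0.0184  0.0224] sd [0.0012 0.0002 0.0015] F [-0.5 -0.3  0. ] yaw,tilt [-95.16   0.78] t 13.88
at [ 0.6765 -0.018   0.0261] bay [-199.4  169.2] F [0.2 0.  0.7]
[[-9.5, -0.2, 4.2], [-19.4, -1.8, 4.2], [-26.3, -2.9, 4.3], [-29.2, -3.4, 4.3], [-35.9, -5.2, 4.3], [-46.7, -7.5, 4.3]]
[[0.3, 0.3, 0.0], [0.3, 0.3, 0.0], [0.3, 0.3, 0.0], [0.3, 0.3, 0.0], [0.3, 0.3, 0.0], [0.3, 0.3, 0.0]]
```

servo_tool --slide '[[-10,0,2],[-19,-2,3],[-26,-3,3],[-35,-5,3],[-43,-6.5,3]]' --twist '[[0,0,0],[0,0,0],[0,0,0],[0,0,0],[0,0,0]]'

```text
t: 14.35
tool_pos: [0.6365, -0.0084, 0.0254]
tool_rot: [0.003, 0.999, -0.046, 0.0]
force: [1.1, -0.2, 0.4]
finger_gap: 0.004
```

```bash
python3 - <<'E'
from gate import *
avg(2)
grows([(a,130,0) for a in (1.6,1.5,1.4,1.3,1.2,1.1)],.022)
n="scene";g=vision.grab_frame(n); cr=g[120:320,100:360]
cv2.imwrite(f"pics/{n}13.png",cv2.resize(cr,None,fx=3,fy=3,interpolation=cv2.INTER_CUBIC))
E
```

```text
mean [ 0.6355 -0.0081  0.0253] sd [0.001  0.0003 0.0002] F [ 0.   0.1 -0.1] yaw,tilt [-95.26   0.33] t 14.4
at [ 0.6352 -0.0081  0.0248] bay [-205.6  127.2] F [ 0.2 -1.   0.6]
[[-4.7, -1.3, 2.8], [-17.4, -3.0, 2.8], [-29.9, -3.4, 2.8], [-42.5, -2.6, 2.9], [-55.1, -0.5, 2.9], [-67.6, 2.8, 2.9]]
[[0.3, 0.1, -0.0], [0.3, 0.1, -0.0], [0.3, 0.1, -0.0], [0.3, 0.1, -0.0], [0.3, 0.1, -0.0], [0.3, 0.1, -0.0]]
```

View pics/scene13.png

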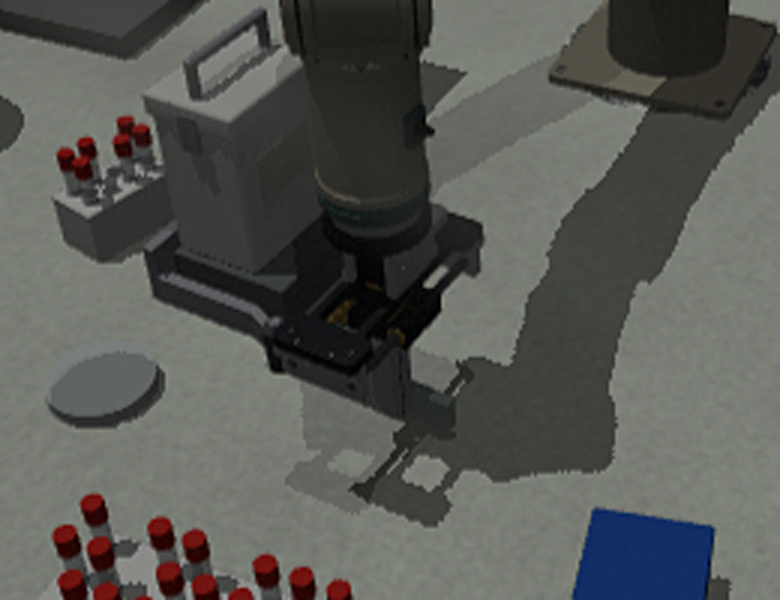

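The gate has started to swing: its end is now at (455,415). Continuing along the arc.

servo_tool --slide '[[-12,-2,2],[-21,-3,2.8],[-30,-3.4,2.8],[-38,-3,2.8],[-46,-2,2.8]]' --twist '[[0,0,0],[0,0,0],[0,0,0],[0,0,0],[0,0,0]]'

```text
t: 14.92
tool_pos: [0.5906, -0.0026, 0.0209]
tool_rot: [0.003, 0.999, -0.046, -0.001]
force: [1.2, -0.2, -0.4]
finger_gap: 0.008
```

```bash
python3 - <<'E'
from gate import *
grows([(a,130,0) for a in (1.2,1.1,1.,.9,.8)],.022)
E
```

```text
at [ 0.5906 -0.0026  0.0209] bay [-207.    82.2] F [ 1.2 -0.2 -0.4]
[[-10.2, 0.9, -1.0], [-22.7, 4.3, -1.0], [-34.9, 8.9, -1.0], [-46.7, 14.9, -0.9], [-58.0, 22.1, -0.9]]
[[0.3, 0.1, -0.1], [0.3, 0.1, -0.1], [0.3, 0.1, -0.1], [0.3, 0.1, -0.1], [0.3, 0.1, -0.1]]
```

servo_tool --slide '[[-10,1,-1],[-19,3,-1],[-28,6,-1],[-36,9.5,-1],[-44,13.5,-1]]' --twist '[[0,0,0],[0,0,0],[0,0,0],[0,0,0],[0,0,0]]'

```text
t: 15.33
tool_pos: [0.5449, -0.0122, 0.022]
tool_rot: [0.003, 0.999, -0.046, -0.001]
force: [0.7, -0.7, -0.5]
finger_gap: 0.004
```

```bash
python3 - <<'E'
from gate import *
grows([(a,130,0) for a in (.9,.8,.7,.6,.5,.4)],.022)
n="scene";g=vision.grab_frame(n); cr=g[120:320,100:360]
cv2.imwrite(f"pics/{n}14.png",cv2.resize(cr,None,fx=3,fy=3,interpolation=cv2.INTER_CUBIC))
E
```

```text
at [ 0.5449 -0.0122  0.022 ] bay [-193.3   37.6] F [ 0.7 -0.7 -0.5]
[[-2.1, 1.1, -0.0], [-13.4, 8.3, 0.0], [-24.0, 16.7, 0.1], [-33.7, 26.3, 0.2], [-42.5, 36.9, 0.2], [-50.1, 48.5, 0.3]]
[[0.3, 0.1, -0.1], [0.3, 0.1, -0.1], [0.3, 0.1, -0.1], [0.3, 0.1, -0.1], [0.3, 0.1, -0.1], [0.3, 0.1, -0.1]]
```

View pics/scene14.png

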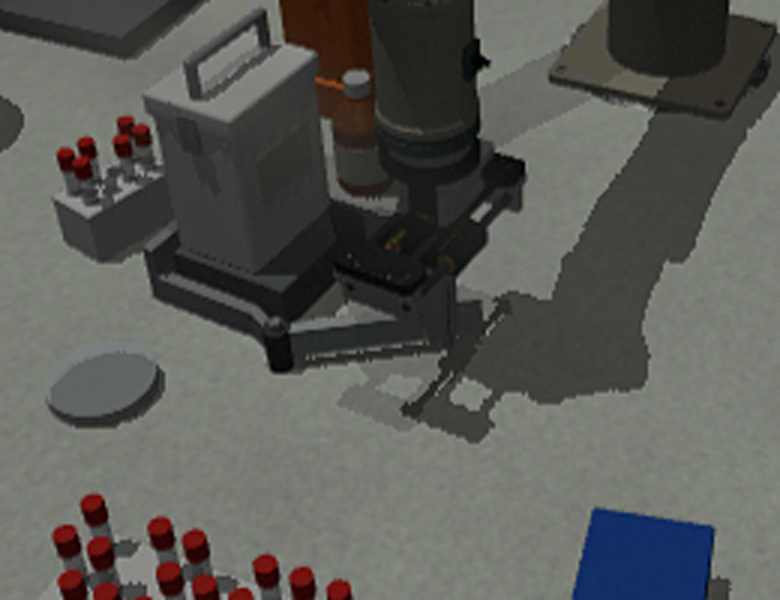

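The gate is about half shut, with the finger on its outer face. Continuing.

servo_tool --slide '[[-9,5.5,0],[-17,11,0],[-24,17,0],[-31,23.5,0],[-37,30,0]]' --twist '[[0,0,0],[0,0,0],[0,0,0],[0,0,0],[0,0,0]]'

```text
t: 15.8
tool_pos: [0.5045, -0.0391, 0.022]
tool_rot: [0.003, 0.999, -0.046, -0.002]
force: [0.3, 0.8, 0.1]
finger_gap: 0.003
```

```bash
python3 - <<'E'
from gate import *
grows([(a,130,0) for a in (.6,.5,.4,.3,.2,.1,0)],.022)
E
```

```text
at [ 0.5045 -0.0391  0.022 ] bay [-1.628e+02 -1.000e-01] F [0.3 0.8 0.1]
[[3.9, -4.3, -0.0], [-4.8, 6.3, 0.1], [-12.5, 17.9, 0.1], [-18.9, 30.4, 0.2], [-23.9, 43.5, 0.3], [-27.6, 57.2, 0.4], [-29.7, 71.4, 0.5]]
[[0.3, 0.2, -0.1], [0.3, 0.2, -0.1], [0.3, 0.2, -0.1], [0.3, 0.2, -0.1], [0.3, 0.2, -0.1], [0.3, 0.2, -0.1], [0.3, 0.2, -0.1]]
```

servo_tool --slide '[[-5,7,0],[-9.5,14,0],[-13.5,21,0],[-17,28,0],[-20,35,0]]' --twist '[[0,0,0],[0,0,0],[0,0,0],[0,0,0],[0,0,0]]'

```text
t: 16.22
tool_pos: [0.4818, -0.0722, 0.0222]
tool_rot: [0.003, 0.999, -0.046, -0.002]
force: [0.6, 0.7, -0.3]
finger_gap: 0.003
```

```bash
python3 - <<'E'
from gate import *
avg(1)
grows([(a,130,0) for a in (.3,.2,.1,0)],.022)
n="scene";g=vision.grab_frame(n); cr=g[120:320,100:360]
cv2.imwrite(f"pics/{n}15.png",cv2.resize(cr,None,fx=3,fy=3,interpolation=cv2.INTER_CUBIC))
E
```

```text
mean [ 0.4818 -0.0722  0.0222] sd [0. 0. 0.] F [ 0.6  0.7 -0.3] yaw,tilt [-95.32   0.37] t 16.22
at [ 0.4806 -0.0741  0.0221] bay [-125.8  -20.8] F [-0.8 -1.3  0.4]
[[1.7, -6.7, 0.0], [-3.3, 6.5, 0.2], [-7.0, 20.2, 0.3], [-9.1, 34.3, 0.4]]
[[0.4, 0.3, -0.2], [0.4, 0.3, -0.2], [0.4, 0.3, -0.2], [0.4, 0.3, -0.2]]
```

View pics/scene15.png

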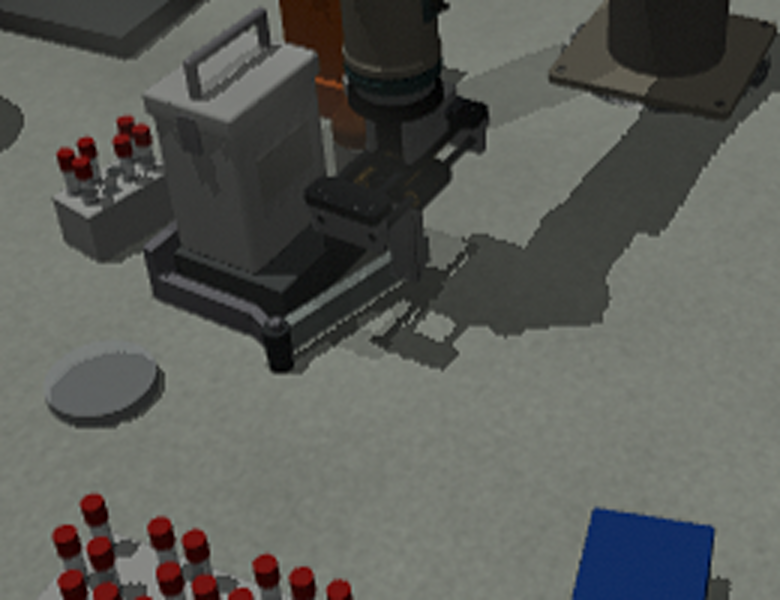

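servo_tool --slide '[[-2,6,0],[-3.5,12,0],[-5,18,0],[-6,23,0],[-7,27,0]]' --twist '[[0,0,0],[0,0,0],[0,0,0],[0,0,0],[0,0,0]]'

```text
t: 16.73
tool_pos: [0.4726, -0.0985, 0.0224]
tool_rot: [0.003, 0.999, -0.047, -0.002]
force: [0.7, 0.4, 0.5]
finger_gap: 0.007
```

servo_tool --slide '[[-0.5,1.5,0],[-0.5,3,0],[-1,4,0],[-1,4,0]]' --twist '[[0,0,0],[0,0,0],[0,0,0],[0,0,0]]'

```text
t: 17.07
tool_pos: [0.4713, -0.1017, 0.0224]
tool_rot: [0.003, 0.999, -0.046, -0.002]
force: [-0.2, -1.3, 0.1]
finger_gap: 0.006
```

```bash
python3 - <<'E'
from gate import *
avg(1)
grows([(a,130,0) for a in (.1,0)],.022)
n="scene";g=vision.grab_frame(n); cr=g[120:320,100:360]
cv2.imwrite(f"pics/{n}16.png",cv2.resize(cr,None,fx=3,fy=3,interpolation=cv2.INTER_CUBIC))
E
```

```text
mean [ 0.4713 -0.1017  0.0224] sd [0. 0. 0.] F [-0.2 -1.3  0.1] yaw,tilt [-95.31   0.38] t 17.07
at [ 0.4713 -0.1016  0.0224] bay [-97.6 -27.6] F [ 0.9  0.  -0.2]
[[-0.2, -8.0, 0.4], [-2.4, 6.1, 0.5]]
[[0.3, 0.2, -0.1], [0.3, 0.2, -0.1]]
```

View pics/scene16.png

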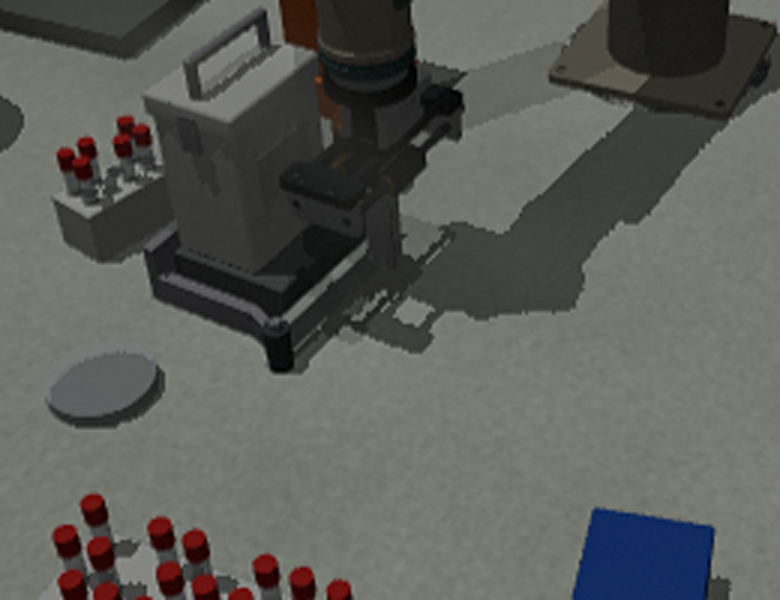

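Still a few mm from the end stop. I'll use small steps until the force rises.

servo_tool --slide '[[0,2,0],[-0.5,4,0],[-0.5,5,0],[-0.5,5,0]]' --twist '[[0,0,0],[0,0,0],[0,0,0],[0,0,0]]'

```text
t: 17.5
tool_pos: [0.4704, -0.1065, 0.0225]
tool_rot: [0.003, 0.999, -0.046, -0.001]
force: [0.3, 1.2, 0.8]
finger_gap: 0.004
```

servo_tool --slide '[[0,1,0],[0,2,0],[0,2,0]]' --twist '[[0,0,0],[0,0,0],[0,0,0]]'

```text
t: 17.75
tool_pos: [0.4704, -0.1066, 0.0225]
tool_rot: [0.002, 0.999, -0.046, -0.001]
force: [-1.3, 5.3, 1.4]
finger_gap: 0.003
```

servo_tool --slide '[[0,1,0],[0,2,0],[0,2,0]]' --twist '[[0,0,0],[0,0,0],[0,0,0]]'

```text
t: 18.0
tool_pos: [0.4704, -0.1067, 0.0225]
tool_rot: [0.0, 0.999, -0.045, -0.001]
force: [-1.4, 8.6, 0.5]
finger_gap: 0.007
```

servo_tool --slide '[[0,-3,0],[0,-8,0],[0,-20,0],[0,-45,0],[0,-75,0]]' --twist '[[0,0,0],[0,0,0],[0,0,0],[0,0,0],[0,0,0]]'

```text
t: 18.42
tool_pos: [0.4768, -0.0379, 0.0219]
tool_rot: [0.004, 0.999, -0.049, -0.002]
force: [0.5, -0.0, 1.2]
finger_gap: 0.003
```

servo_tool --slide '[[0,-20,-30],[0,-50,-55],[0,-85,-75],[0,-120,-95],[0,-155,-110]]' --twist '[[0,0,0],[0,0,0],[0,0,0],[0,0,0],[0,0,0]]'

```text
t: 18.83
tool_pos: [0.4922, 0.1201, 0.133]
tool_rot: [0.003, 0.999, -0.047, -0.001]
force: [1.3, 0.8, -0.5]
finger_gap: 0.006
```

```bash
python3 - <<'E'
from gate import *
avg(2)
for n in("top","scene"):
  g=vision.grab_frame(n); cv2.imwrite(f"pics/{n}17f.png",g); cr=g[110:260,270:470] if n=="top" else g[120:270,90:290]
  cv2.imwrite(f"pics/{n}17.png",cv2.resize(cr,None,fx=4,fy=4,interpolation=cv2.INTER_CUBIC))
E
```

```text
mean [0.4934 0.1254 0.1345] sd [0.0012 0.0052 0.0015] F [1.6 3.4 0.8] yaw,tilt [-95.12   0.37] t 18.88
```

View pics/top17.png

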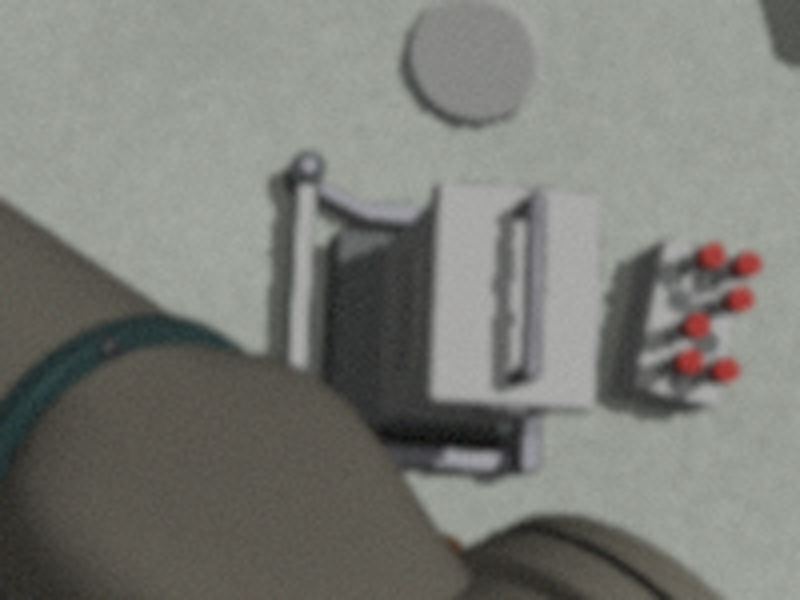

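View pics/scene17.png

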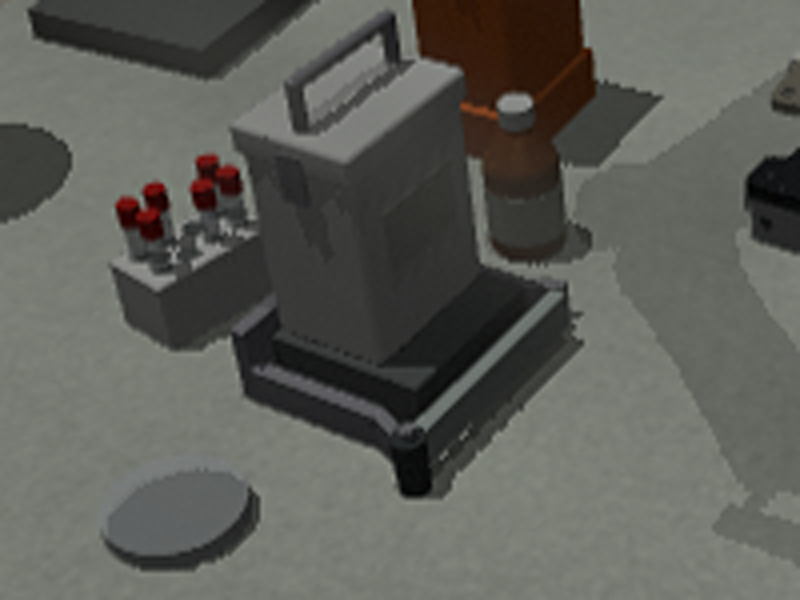

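The gate is shut, with the bar running from the post at (308,170) down across the mouth in the top crop, and the carrier is upright and home. I'll let the arm settle, cross-check and hand in.

servo_tool --slide '[[0,0,-5],[0,0,-5],[0,0,-5],[0,0,-5]]' --twist '[[0,0,0],[0,0,0],[0,0,0],[0,0,0]]'

```text
t: 19.37
tool_pos: [0.4915, 0.1177, 0.1358]
tool_rot: [0.003, 0.999, -0.047, -0.002]
force: [0.1, 0.6, 0.3]
finger_gap: 0.006
```

```bash
python3 - <<'E'
from gate import *
from bench import hand_in
s=tobay([.4961,-.1373])[0]+7.75; g=tobay([.4704,-.1067])[0]+8
print("heel face - gate outer face (expect 27):",s-g)
a=cv2.imread("pics/scene0.png");b=vision.grab_frame("scene")
d=(cv2.absdiff(a,b).max(2)>60); 
for nm,(x,y,w,h) in dict(rack=(115,155,45,50),dish=(112,232,45,32),bottle=(208,140,24,45),beaker=(383,250,35,45),jar=(408,222,30,32),marker=(375,320,68,25),box=(285,288,55,70)).items(): print(nm,int(d[y:y+h,x:x+w].sum()))
print(hand_in())
E
```

```text
heel face - gate outer face (expect 27): 27.89480528656574
rack 105
dish 0
bottle 28
beaker 0
jar 0
marker 0
box 0
the job is handed in; nothing more can be done
None
```

The white carrier is docked against the back stop of the bay and the gate is shut behind it. I handed the job in at about 19 s; it reported no verdict.

**Carrier:** I pushed only the grey heel face, about 24 mm above the bench, with two fingers apart. It slid at 5–9 N, stayed upright, and stalled on the back stop at 17 N.

**Gate:** I pushed it from its outer side with closed fingers. It stalled on its end stop at about 9 N, and I then backed the arm clear.

**Last checks:**
- **Position:** from where the two pushes stalled, the heel face is 27.9 mm in front of the gate's outer face. A carrier fully home should give 27 mm, so it agrees to about 1 mm. The stop itself is hidden behind the carrier in the pictures, so home is judged from this and the stall force.
- **Bystanders:** comparing the scene picture with the first one, the dish, beaker, jar, marker and box areas showed no change. The rack (105 pixels) and bottle (28 pixels) areas did change. I put that down to the carrier now standing in front of the rack and no longer beside the bottle. Both looked to be in place in the last pictures, but I did not re-measure them.
- **Fit residuals:** the carrier position fits disagreed with the lid corners by 2–3 pixels, which did not matter within the 10 mm play.

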